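# Demagnetise the trunk locks

### The arm

A 7-joint arm with a two-finger parallel gripper is mounted at the origin on the work surface. World frame = base frame: x ahead of the robot, y to its left, z up, the work surface at z = 0. Lengths are in m, angles in rad, forces in N, time in s.
With the tool pointing down it reaches from about 0.425 to 0.925 m from the base axis. Payload 6.8 kg.
Tool frame: the origin (TCP) lies at the very end of the fingers, on their centre line; the grasp point (between the pads) lies 19 mm behind it; z points along the fingers, y is the line along which they close (so a half turn about z gives the same grasp; the last joint's range is limited). The gripper opens to 85 mm and grips with 20 to 120 N. Pads are 22 mm wide; open, the fingers measure 114 mm over their backs; the gripper's body (76 mm by 85 mm) begins 54 mm behind the grasp point. The pads swing forward as they close: fully open they stand 13 mm farther back than shut.
Start: joints at [1.219, 0.477, 0.022, 1.555, -0.011, 1.109, -0.083], TCP at [0.163, -0.655, 0.231] pointing down, gripper open.
Joint ranges: [-2.96, 2.96], [-0.34, 2.1], [-1.41, 1.46], [0.24, 2.44], [-1.37, 4.51], [0.17, 1.92], [-2.96, 2.96]. Speed limits (rad/s): [2.39, 2.39, 3.14, 3.14, 3.14, 3.14, 3.14].

### API

Orientations are given as a rotation vector (axis times angle).
In Python, from bench import monitor, optics, r gives the robot as it stands.
- The arm moves only by the shell command python3 -m crank 'ROWS' [OPENING] [FORCE]. ROWS is JSON, a list of rows, each a list of 2 entries, a list of its own where there are three numbers: the shift along the tool's x, y, z in cm, then the turn, a rotation vector about the tool's x, y, z in rad. A call has 1 to 5 rows; each row shifts and turns the commanded pose from where the row before left it, along the tool's axes as they then stand; what a row does not reach is not made up. A row lasts 1/10 s, in which the tool goes at most 50 mm and 8.59 degrees, less where a joint would pass 70% of its speed; a pose out of reach is approached as far as the arm can. A call is refused whole if a number of a shift passes 5 or a number of a turn 0.15, either way. A call with a gripper value outside its range is refused whole. OPENING is the finger opening in cm, from 0 to 8.54, set as the call begins (- or left out, the last holds). The fingers move at their own pace and stop on an object; FORCE is the grip in N (left out, the last holds). Time passes only in rows, so rows that do not move let the fingers close. It gives the time, the measured TCP pose, the force, the opening and the grip force at its end, in the units of the state.
- monitor.get_obs(): the state, without advancing time (a new reading comes with each control period).
- optics.grab_frame(name): name is "scene" or "top" or "wrist"; returns (picture, depth): 480x640x3 uint8, red, green, blue; 480x640 float32, m along the optical axis (not along the pixel's ray), 0 where there is no reading.
- optics.camera_model(name): a dict with "vertical_fov" (degrees; the focal length in pixels is half the picture's height over the tangent of half this angle, whatever the lens; pixels are square), "cx", "cy" (the principal point, pixels), "D" ([k1, k2, p1, p2, k3] as OpenCV has them; the pictures are not rectified), "R" (3x3) and "t" (3): a world point X has camera coordinates R X + t; the wrist camera has in their place "hand_eye" (4x4, takes a point from camera to tool coordinates, whose origin is the TCP and whose axes are the flange's). Camera axes: x right, y down, z forward; pixel columns grow to the right and rows downward; lengths in m; the calibration is good to about 2 mm. A picture is of the moment at which its call begins: read the wrist's pose just before it. camera_model takes no time and is no camera call.
- r.hand_in(): hands the job in; it is judged then, once.
The state is a dict: "clock": time; "joints": joint angles; "qvel": joint speeds; "tau": joint torques, N m; "tcp_pos": TCP position; "orientation": TCP orientation; "contact_force": force on the tool from outside, world axes, zero at the start; "moment": the same for the moment, N m; "grip_width": finger opening in m; "gripper_force": force on a finger pad.
Only numpy, scipy, OpenCV 4.12 (cv2) and the standard library are available. Lean on these libraries where they do the work, as an engineer would, in place of code of your own. Each camera call takes 0.05 s, during which the arm holds its last target. There are 200 camera calls.

### The job

First turn the demagnetiser's captive brass hex nut clockwise until it is fully home. Then slide every lock, without lifting it, from the framed area onto the steel coil plate, each centred in a ring of its own; push the spring-centred toggle away from the coil plate and hold it over for a full second to charge, let it recentre, then push it towards the coil plate for a full second to fire, and let it recentre. Finally slide each lock, again without lifting, squarely into the table outline of its own shape, leave the nut tight, and do not disturb the canister, the wooden block or the hasps.

Things in the scene. Friction and masses are not known exactly. Their poses are not given: they have to be found in the camera images.
- lock_rect_mid (a point): Rectangular bronze trunk lock, the largest (may be absent): flange 56 mm along its x, 76 mm along its y, 6 mm thick; on it, centred, a raised case 34 mm (x) by 58 mm (y), 30 mm tall in all. About 0.45 kg. Its point is at the centre, 15 mm above the underside; z up. Grip the case across its x, fingertips just above the flange.
- lock_disc_mid (a point): Round bronze lock (may be absent): flange 62 mm in diameter, 6 mm thick; on it a round hub 38 mm in diameter, 30 mm tall in all. About 0.33 kg. Its point is at the centre, 15 mm above the underside; z up. 
- lock_oblong_mid (a point): Small oblong bronze lock with round ends (may be absent): flange 40 mm along its x, 68 mm along its y, 6 mm thick; on it, centred, a raised case 20 mm (x) by 36 mm (y), 30 mm tall in all. About 0.26 kg. Its point is at the centre, 15 mm above the underside; z up. Two or three locks are present, in a row roughly along x, 110 mm apart, in a thin dark frame line at the robot's right.
- ring0 (a point): Centre, at table height, of the nearest of the three dark rings (94 mm in diameter, 100 mm apart in a row along x) on the steel coil plate (320 x 120 mm, flush with the table). Any lock may use any ring; the lock's centre belongs on the ring's centre, any yaw. Axes: x along the row, away from the robot; the control box lies on the +y side, its nearest face 145 mm from the row.
- ring1 (a point): Centre, at table height, of the middle of the three dark rings (94 mm in diameter, 100 mm apart in a row along x) on the steel coil plate (320 x 120 mm, flush with the table). Any lock may use any ring; the lock's centre belongs on the ring's centre, any yaw. Axes: x along the row, away from the robot; the control box lies on the +y side, its nearest face 145 mm from the row.
- ring2 (a point): Centre, at table height, of the farthest of the three dark rings (94 mm in diameter, 100 mm apart in a row along x) on the steel coil plate (320 x 120 mm, flush with the table). Any lock may use any ring; the lock's centre belongs on the ring's centre, any yaw. Axes: x along the row, away from the robot; the control box lies on the +y side, its nearest face 145 mm from the row.
- outline_rect (a point): Centre, at table height, of the dark rectangular outline (72 x 92 mm, flush, x and y as the lock's) in which the rectangular lock must end, its y axis along the outline's y either way round. The three outlines lie in a row roughly along x, about 110 mm apart, in varying order, between the framed start area and the coil plate.
- outline_disc (a point): Centre, at table height, of the dark circular outline (78 mm in diameter, flush) in which the round lock must end, any yaw.
- outline_oblong (a point): Centre, at table height, of the dark round-ended outline (56 x 84 mm, flush, x and y as the lock's) in which the oblong lock must end, its y axis along the outline's y either way round.
- nut (a joint): Captive brass hex nut with an upright axis on the far end of the grey control box: 34 mm across flats, 26 mm tall, from 40 mm to 66 mm above the table. The value is the angle turned clockwise seen from above: 0 fully loose, 2.6 rad fully home (hard stop), where the dark line on its top points at the white tick beside it, towards the toggle. Light friction, 0.06 N m; stays where left.
- nut_mid (a point): Centre of the hex nut on its axis, 53 mm above the table; turns with the nut. Opposite flats face its +y and -y, and every 60 degrees from there.
- toggle (a joint): Spring-centred steel toggle lever on the near end of the grey control box (box 220 mm along the row of rings, 90 mm across, top 40 mm above the table). 0 = upright, centred; positive leans towards the coil plate (fire), negative away from it (charge); stops at +-0.42 rad, and beyond +-0.3 counts as held over. Pivot 42 mm above the table, spring 0.3 N m/rad; springs back when let go.
- toggle_tip (a point): Centre of the toggle's ball end (14 mm in diameter, on a stem 8 mm in diameter), 44 mm from the pivot, 86 mm above the table when upright. The nut's axis is 110 mm from the lever along the box. With the lever upright, its y axis points away from the coil plate and its x axis towards the nut; it leans with the lever.
- canister: Bystander: screw-top brass canister, 58 mm in diameter, 66 mm tall, upright on the table; leave it alone. Origin at the centre of its underside.
- handle_block: Bystander: rosewood handle block 45 x 120 x 32 mm; leave it alone. Origin at the centre of its underside.
- hasp0: Bystander: flat chrome hasp 35 x 95 mm, up to 10 mm tall, beyond the control box (+y); leave it alone. Origin under the centre.
- hasp1: Bystander: the second chrome hasp, like the first.
Not all that is in view belongs to the job. What is shaped like the part that bears lock_oblong_mid but green, purple or white is not meant.

How it is judged:
By the outcome, as a careful person would: the job done as asked, in the order asked, and still so for the second after the job is handed in, with the robot touching nothing.
Of lock_rect, lock_disc, lock_oblong only 2 to 3 are there at a start; the rules pass over those that are not, and their reading is None.
At some moment in a run one of lock_rect, lock_disc, lock_oblong may be knocked a few centimetres aside while the robot is not near it.
Once in a run the grip may slacken for a moment while it holds something.
It also fails if it takes over 210 s, if anything falls off the work surface, if the arm or the gripper's body presses on something with over 40 N, if the wrist force passes 120 N, or if a joint passes its speed limit or range.

## Working session

There is one attempt and no reset: what is moved stays moved. The work goes in short steps, Python scripts to look and compute and a shell command to move; the robot and the scene stay as the last step left them, time stands still between calls to the robot, and variables do not carry over. Pictures are saved under pics/ and viewed, at most 14 in all, crops included, and the job is handed in when it is done.

```bash
ls; mkdir -p pics; cat > h.py <<'E'
import numpy as np, cv2
from bench import monitor, optics, r
from scipy.spatial.transform import Rotation as Ro
def cam(n):
    m=optics.camera_model(n); f=240/np.tan(np.radians(m['vertical_fov'])/2)
    return m,np.array([[f,0,m['cx']],[0,f,m['cy']],[0,0,1]]),np.array(m['D'],float)
def pose(n,obs=None):
    m,K,D=cam(n)
    if 'R' in m: R=np.array(m['R']);t=np.array(m['t'])
    else:
        o=obs or monitor.get_obs(); T=np.eye(4);T[:3,:3]=Ro.from_rotvec(o['orientation']).as_matrix();T[:3,3]=o['tcp_pos']
        W=np.linalg.inv(T@np.array(m['hand_eye']));R=W[:3,:3];t=W[:3,3]
    return K,D,R,t
def onplane(P,uv,z):
    K,D,R,t=P
    n=cv2.undistortPoints(np.array(uv,float).reshape(-1,1,2),K,D).reshape(-1,2)
    d=np.c_[n,np.ones(len(n))]@R; c=-R.T@t
    return c+d*((z-c[2])/d[:,2])[:,None]
def proj(P,X):
    K,D,R,t=P
    return cv2.projectPoints(np.array(X,float).reshape(-1,1,3),cv2.Rodrigues(R)[0],t,K,D)[0].reshape(-1,2)
def rect(P,img,x0,x1,y0,y1,z=0.,s=1000):
    # top-down orthophoto of plane z: row grows with -x, col grows with -y ; s px per m
    H=int((x1-x0)*s);W=int((y1-y0)*s)
    c,rw=np.meshgrid(np.arange(W),np.arange(H))
    X=np.stack([x1-rw/s,y1-c/s,np.full(c.shape,z)],-1)
    uv=proj(P,X).reshape(H,W,2).astype(np.float32)
    return cv2.remap(img,uv[...,0],uv[...,1],cv2.INTER_LINEAR)
def save(n,rgb): cv2.imwrite('pics/'+n+'.png',rgb[...,::-1])
E
python3 - <<'E'
from h import *
o=monitor.get_obs();print(o)
for n in('scene','top'):
    p,d=optics.grab_frame(n);save(n,p);np.save(n+'.npy',d)
    P=pose(n);print(n,(-P[2].T@P[3]).round(3),P[0][0,0],P[1])
P=pose('wrist');print((-P[2].T@P[3]).round(3),P[2])
E
```

```text
pics
{'clock': 0.0, 'joints': array([ 1.2189163 ,  0.47779972,  0.02231153,  1.556411  , -0.01150269,
        1.10929829, -0.08310041]), 'qvel': array([ 1.34950116e-03,  4.04154630e-04, -9.59718160e-05,  9.22531684e-04,
       -7.09420070e-04, -5.54244015e-04,  7.52530728e-04]), 'tau': array([ 2.18251921e-05, -5.96464741e+01,  1.60782550e+00, -2.81199610e+01,
        1.23818233e-02,  9.36430326e-03, -1.97841683e-05]), 'tcp_pos': array([ 0.16279383, -0.65448593,  0.2303425 ]), 'orientation': array([-3.11653088e+00, -3.81838440e-01,  5.23367432e-04]), 'contact_force': array([-0.24892275,  1.63057901, -0.4331943 ]), 'moment': array([-0.02098853,  0.03708686, -0.00069828]), 'gripper_force': 0.0, 'grip_width': 0.08541609377527123}
scene [ 1.138 -0.526  0.787] 485.43268013106785 [0.04117653 0.         0.         0.         0.        ]
top [0.353 0.011 1.264] 528.0643445427208 [-0.10459908  0.          0.          0.          0.        ]
[ 0.227 -0.639  0.372] [[ 2.41662012e-01 -9.70360121e-01 -8.41780136e-04]
 [-9.36973046e-01 -2.33572597e-01  2.59856408e-01]
 [-2.52350912e-01 -6.20086969e-02 -9.65646902e-01]]
```

```bash
ls -la; python3 -m crank --help 2>&1 | head -20
```

```text
total 2424
drwxr-xr-x  3 agent agent    4096 Nov 30 21:51 .
drwxr-xr-x 23 root  root     4096 Nov 30 21:51 ..
-rw-r--r--  1 agent agent    1382 Nov 30 21:51 h.py
drwxr-xr-x  2 agent agent    4096 Nov 30 21:51 pics
-rw-r--r--  1 agent agent 1228928 Nov 30 21:51 scene.npy
-rw-r--r--  1 agent agent 1228928 Nov 30 21:51 top.npy
invalid input: not JSON, or not a number
```

View pics/top.png

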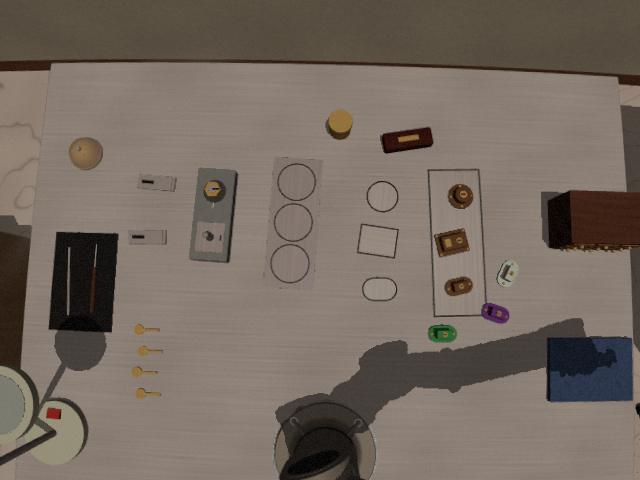

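View pics/scene.png

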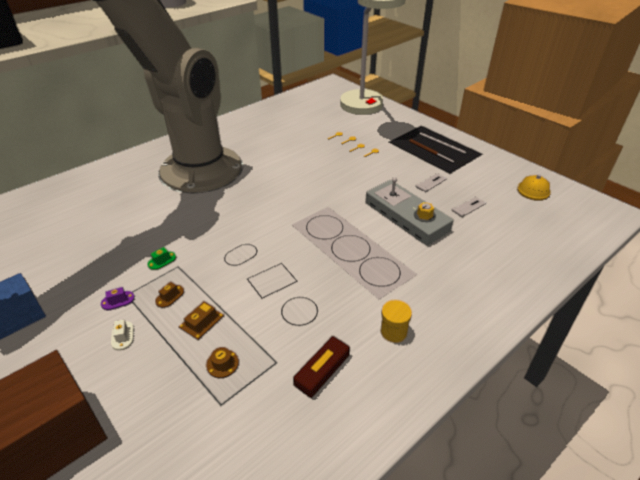

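The top view has three locks in the frame: disc (460,196), rect (452,242) and oblong (459,287). Also visible are the outlines (382,196), (378,241) and (380,289), the rings (297,182), (293,222) and (290,263), the nut (213,189) and the toggle (209,236). The lookalikes are green (442,334), purple (495,313) and white (508,273), all outside the frame. The bronze one at (459,287) inside the frame fits lock_oblong.

```bash
cat > m.py <<'E'
from h import *
p,d=optics.grab_frame('top');P=pose('top');K,D,R,t=P
# floor lines: bright/dark contours inside boxes, in subpixel via contour of dark mask
big=cv2.resize(p,None,fx=4,fy=4,interpolation=cv2.INTER_CUBIC)
g=cv2.cvtColor(big,cv2.COLOR_RGB2GRAY)
bh=cv2.morphologyEx(g,cv2.MORPH_BLACKHAT,np.ones((25,25)))
def line(c,h=26):
    x0,y0=[int(4*(v-h)) for v in c]; sub=bh[y0:y0+8*h,x0:x0+8*h]
    m=(sub>35).astype(np.uint8)
    cs,_=cv2.findContours(m,cv2.RETR_CCOMP,cv2.CHAIN_APPROX_NONE)
    best=sorted(cs,key=cv2.contourArea)[-2:]
    out=[]
    for q in best:
        q=(q.reshape(-1,2)+[x0,y0]+.5)/4-.5
        out.append(onplane(P,q,0.)[:,:2].astype(np.float32))
    return out
for n,c in dict(disc=(382,196),rect=(378,241),obl=(380,289),r2=(297,182),r1=(293,222),r0=(290,263)).items():
    for q in line(c,24 if n[0]!='r' or n=='rect' else 22):
        b=cv2.minAreaRect(q); print(n,np.round(b[0],4),np.round(b[1],4),round(b[2],1))
hsv=cv2.cvtColor(p,cv2.COLOR_RGB2HSV)
for n,c,s in [('Ldisc',(460,196),16),('Lrect',(452,242),18),('Lobl',(459,287),16),('nut',(213,189),12)]:
    x0,y0=c[0]-s,c[1]-s
    m=(hsv[y0:y0+2*s,x0:x0+2*s,1]>110).astype(np.uint8)
    m=cv2.morphologyEx(m,cv2.MORPH_OPEN,np.ones((3,3)))
    cs,_=cv2.findContours(m,cv2.RETR_EXTERNAL,cv2.CHAIN_APPROX_NONE)
    q=max(cs,key=cv2.contourArea).reshape(-1,2)+[x0,y0]
    b=cv2.minAreaRect(onplane(P,q,.066 if n=='nut' else .006)[:,:2].astype(np.float32)); print(n,np.round(b[0],4),np.round(b[1],4),round(b[2],1))
def w(c):
    u,v=c; z=np.median(d[v-1:v+2,u-1:u+2]); n=cv2.undistortPoints(np.array([[[u,v]]],float),K,D)[0,0]
    return R.T@(np.r_[n,1]*z-t)
for n,c in dict(nut=(213,189),togg=(209,236),box1=(200,250),box2=(230,180),can=(340,123),block=(408,140),tbl=(340,300)).items(): print(n,w(c).round(4))
E
python3 m.py; python3 - <<'E'
from h import *
p=cv2.imread('pics/top.png')[...,::-1]
save('crop',cv2.resize(np.hstack([p[160:280,170:250],p[160:280,430:510]]),None,fx=4.9,fy=4.9,interpolation=cv2.INTER_CUBIC))
E
```

```text
disc [ 0.6079 -0.1246] [0.0708 0.0711] 1.5
disc [ 0.6078 -0.1245] [0.0786 0.0796] 46.6
rect [ 0.4986 -0.1143] [0.0871 0.0669] 82.7
rect [ 0.4985 -0.1144] [0.0943 0.0744] 82.7
obl [ 0.383  -0.1198] [0.0505 0.0777] 1.3
obl [ 0.3833 -0.1201] [0.0582 0.0842] 1.3
r2 [0.6386 0.0863] [0.0884 0.0883] 1.6
r2 [0.6388 0.0864] [0.0942 0.0947] 47.1
r1 [0.5389 0.091 ] [0.0882 0.0879] 46.6
r1 [0.5387 0.0907] [0.0943 0.0948] 46.6
r0 [0.439  0.0957] [0.0891 0.0881] 45.3
r0 [0.4388 0.0959] [0.0941 0.0947] 46.5
Ldisc [ 0.611  -0.3162] [0.057  0.0577] 89.4
Lrect [ 0.4983 -0.2923] [0.0544 0.075 ] 14.1
Lobl [ 0.3933 -0.3083] [0.0379 0.0654] 14.7
nut [0.5981 0.2745] [0.0376 0.0354] 28.5
nut [0.6009 0.2743 0.0708]
togg [0.4923 0.2799 0.0601]
box1 [0.4612 0.3042 0.0389]
box2 [0.6304 0.2419 0.0382]
can [ 0.7684 -0.0167  0.0655]
block [ 0.7418 -0.1832  0.0314]
tbl [ 3.541e-01 -2.710e-02  1.000e-04]
```

View pics/crop.png

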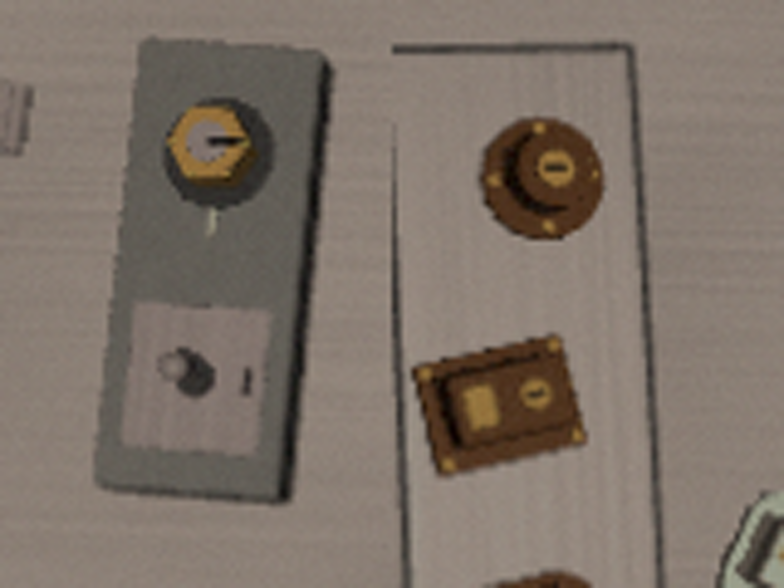

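All measurements fit the given sizes. Now I turn the tool so that its x is world +y and its y is world +x, and move above the nut.

```bash
cat > st.py <<'E'
from h import *
import sys
o=monitor.get_obs();R=Ro.from_rotvec(o['orientation']).as_matrix()
print('t',round(o['clock'],2),'tcp',(1000*o['tcp_pos']).round(1),'yawx',np.degrees(np.arctan2(R[1,0],R[0,0])).round(2),'z',R[:,2].round(4),'F',o['contact_force'].round(1),'M',o['moment'].round(2),'w',round(o['grip_width']*1000,1),'gf',round(float(o['gripper_force']),1))
print('q',o['joints'].round(2))
if len(sys.argv)>3: # x y z mm target -> shift in tool cm
    print('shift cm',((R.T@(np.array(list(map(float,sys.argv[1:4])))/1000-o['tcp_pos']))*100).round(2))
E
T='[0,0,0],[0,0,-0.1474]'
python3 -m crank '[[[0,0,0],[0,0,-0.1474]],[[0,0,0],[0,0,-0.1474]],[[0,0,0],[0,0,-0.1474]],[[0,0,0],[0,0,-0.1474]],[[0,0,0],[0,0,-0.1474]]]'
python3 -m crank '[[[0,0,0],[0,0,-0.1474]],[[0,0,0],[0,0,-0.1474]],[[0,0,0],[0,0,-0.1474]],[[0,0,0],[0,0,-0.1474]],[[0,0,0],[0,0,0]]]'
python3 st.py
```

```text
clock: 0.65
tcp_pos: [0.1628, -0.6548, 0.2309]
orientation: [-2.766, -1.488, -0.0]
contact_force: [0.0, 0.3, 0.5]
grip_width: 0.0853
gripper_force: 0.0
clock: 1.15
tcp_pos: [0.1627, -0.6549, 0.2308]
orientation: [-2.22, -2.222, -0.001]
contact_force: [0.5, 0.3, 1.1]
grip_width: 0.0858
gripper_force: 0.0
t 1.15 tcp [ 162.7 -654.9  230.8] yawx 90.03 z [ 0.e+00  9.e-04 -1.e+00] F [0.5 0.3 1.1] M [-0.03 -0.01  0.07] w 85.8 gf 0.0
q [ 1.42  0.49 -0.26  1.54  0.13  1.13  1.13]
```

```bash

python3 -m crank '[[[2.96,2.81,0],[0,0,0]],[[2.96,2.81,0],[0,0,0]],[[2.96,2.81,0],[0,0,0]],[[2.96,2.81,0],[0,0,0]],[[2.96,2.81,0],[0,0,0]]]' >/dev/null
python3 -m crank '[[[2.96,2.81,0],[0,0,0]],[[2.96,2.81,0],[0,0,0]],[[2.96,2.81,0],[0,0,0]],[[2.96,2.81,0],[0,0,0]],[[2.96,2.81,0],[0,0,0]]]' >/dev/null
python3 -m crank '[[[2.96,2.81,0],[0,0,0]],[[2.96,2.81,0],[0,0,0]],[[4.43,0.754,0],[0,0,0]],[[4.43,0.754,0],[0,0,0]],[[4.43,0.754,0],[0,0,0]]]' >/dev/null
python3 -m crank '[[[4.43,0.754,0],[0,0,0]],[[4.43,0.754,0],[0,0,0]],[[4.43,0.754,0],[0,0,0]],[[4.43,0.754,0],[0,0,0]],[[4.43,0.754,0],[0,0,0]]]' >/dev/null
python3 -m crank '[[[4.43,0.754,0],[0,0,0]],[[4.43,0.754,0],[0,0,0]],[[4.43,0.754,0],[0,0,0]],[[4.43,0.754,0],[0,0,0]],[[4.43,0.754,0],[0,0,0]]]' >/dev/null
python3 -m crank '[[[0,0,0],[0,0,0]],[[0,0,0],[0,0,0]]]' >/dev/null
python3 st.py 600 276 150
python3 - <<'E'
from h import *
P=pose('wrist');p,d=optics.grab_frame('wrist');save('w1',p);np.savez('w1.npz',d=d,R=P[2],t=P[3])
print((-P[2].T@P[3]).round(3),P[0][0,0],proj(P,[[.6,.276,.066],[.493,.282,.086]]).round())
E
```

```text
t 3.85 tcp [597.9 277.3 230.7] yawx 89.95 z [-1.e-03 -1.e-04 -1.e+00] F [-0.4 -0.2  0.4] M [ 0.01 -0.05  0.  ] w 85.3 gf 0.0
q [-0.11  0.52 -0.61  1.56  0.31  1.16 -0.78]
shift cm [-0.13  0.22  8.07]
[0.598 0.343 0.373] 390.70524987651476 [[318. 221.]
 [176. 219.]]
```

View pics/w1.png

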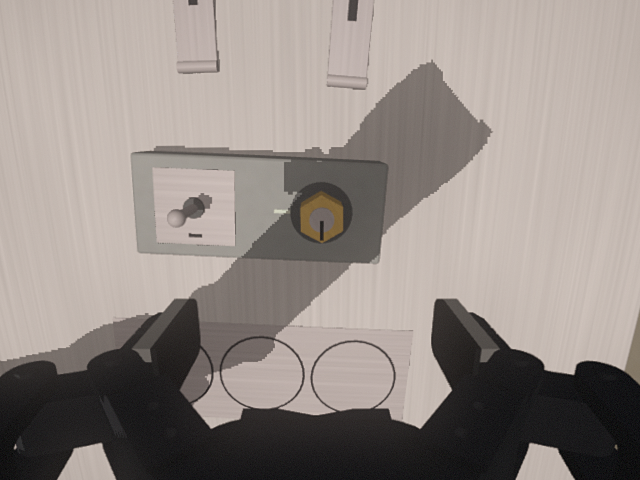

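```bash

python3 - <<'E'
from h import *
z=np.load('w1.npz');K,D,_,_=pose('wrist');P=(K,D,z['R'],z['t'])
print('nut',onplane(P,[[321.5,218]],.066),'ball',onplane(P,[[176.5,218.5]],.086),'line',onplane(P,[[321.2,222],[322,241]],.066))
p=cv2.imread('pics/w1.png');m=((cv2.cvtColor(p,cv2.COLOR_BGR2HSV)[...,1]>120)).astype(np.uint8);m[:180]=0;m[260:]=0;m[:,:280]=0;m[:,360:]=0
cs,_=cv2.findContours(m,cv2.RETR_EXTERNAL,cv2.CHAIN_APPROX_NONE);q=max(cs,key=cv2.contourArea).reshape(-1,2)
print(q.min(0),q.max(0),(onplane(P,q,.066).min(0)+onplane(P,q,.066).max(0))/2)
E
```

```text
nut [[0.60288702 0.27870504 0.066     ]] ball [[0.49337123 0.28269538 0.086     ]] line [[0.60265719 0.27542805 0.066     ]
 [0.60335861 0.25961804 0.066     ]]
[301 192] [342 241] [0.60291792 0.27960677 0.066     ]
```

```bash

python3 -m crank '[[[0.07,0.51,0],[0,0,0]],[[0,0,4.2],[0,0,0]],[[0,0,4.2],[0,0,0]],[[0,0,4.2],[0,0,0]],[[0,0,2.5],[0,0,0]]]' 6 40 >/dev/null
python3 -m crank '[[[0,0,2],[0,0,0]],[[0,0,1.3],[0,0,0]],[[0,0,0],[0,0,0]]]' 6 40 
python3 -m crank '[[[0,0,0],[0,0,0]],[[0,0,0],[0,0,0]],[[0,0,0],[0,0,0]],[[0,0,0],[0,0,0]],[[0,0,0],[0,0,0]]]' 0 40 >/dev/null
python3 st.py
```

```text
clock: 4.7
tcp_pos: [0.6033, 0.2745, 0.0456]
orientation: [-2.224, -2.218, 0.005]
contact_force: [-0.6, 0.1, 0.6]
grip_width: 0.0601
gripper_force: 0.0
t 5.2 tcp [602.7 276.9  49.1] yawx 89.98 z [-8.e-04 -3.e-04 -1.e+00] F [-6.  -1.1  6. ] M [-0.29  1.31 -0.04] w 33.1 gf 41.5
q [-0.16  0.72 -0.53  1.68  0.45  0.86 -0.88]
```

```bash

python3 -m crank '[[[0,0,0],[0,0,0.14]],[[0,0,0],[0,0,0.14]],[[0,0,0],[0,0,0.14]],[[0,0,0],[0,0,0.14]],[[0,0,0],[0,0,0.14]]]'  >/dev/null; python3 st.py
python3 -m crank '[[[0,0,0],[0,0,0.14]],[[0,0,0],[0,0,0.14]],[[0,0,0],[0,0,0.14]],[[0,0,0],[0,0,0.14]],[[0,0,0],[0,0,0.14]]]'  >/dev/null; python3 st.py
python3 -m crank '[[[0,0,0],[0,0,0.1]],[[0,0,0],[0,0,0.04]],[[0,0,0],[0,0,0]],[[0,0,0],[0,0,0]]]'  >/dev/null;python3 st.py
```

```text
t 5.7 tcp [602.  277.2  49. ] yawx 49.59 z [-1.9e-03 -2.0e-04 -1.0e+00] F [-7.7 -1.   6.6] M [-0.26  1.6   0.1 ] w 33.3 gf 41.6
q [-0.27  0.69 -0.36  1.69  0.31  0.82 -1.48]
t 6.2 tcp [601.7 277.7  49. ] yawx 9.51 z [-2.4e-03  7.0e-04 -1.0e+00] F [-8.  -0.7  6.9] M [-0.17  1.61  0.07] w 32.9 gf 41.6
q [-0.39  0.67 -0.19  1.7   0.16  0.79 -2.06]
t 6.6 tcp [601.7 277.9  49. ] yawx 1.81 z [-2.4e-03  7.0e-04 -1.0e+00] F [-8.3 -0.7  8. ] M [-0.21  1.63 -0.05] w 33.2 gf 41.7
q [-0.42  0.66 -0.15  1.7   0.13  0.78 -2.17]
```

```bash

for i in 1 2 3; do python3 -m crank '[[[0,0,0],[0,0,0.02]],[[0,0,0],[0,0,0.02]],[[0,0,0],[0,0,0]]]'  >/dev/null; python3 st.py|head -1; done
```

```text
t 6.9 tcp [601.7 277.9  49. ] yawx -0.51 z [-2.5e-03  9.0e-04 -1.0e+00] F [-8.  -0.7  7.8] M [-0.18  1.64 -0.07] w 32.9 gf 41.7
t 7.2 tcp [601.7 278.   49.1] yawx -2.67 z [-2.2e-03  5.0e-04 -1.0e+00] F [-7.8 -0.7  7.2] M [-0.25  1.63  0.81] w 33.3 gf 41.7
t 7.5 tcp [602.1 278.   49.1] yawx -4.85 z [-1.1e-03  3.0e-04 -1.0e+00] F [-6.5 -0.4  5.8] M [-0.27  1.32  1.32] w 33.1 gf 47.3
```

```bash

python3 -m crank '[[[0,0,0],[0,0,0]],[[0,0,0],[0,0,0]],[[0,0,0],[0,0,0]],[[0,0,-4],[0,0,0]],[[0,0,-4],[0,0,0]]]' 6 40 >/dev/null
python3 -m crank '[[[0,0,-4.5],[0,0,0]],[[0,0,-4.5],[0,0,0]],[[0,0,-1],[0,0,0]],[[0,0,0],[0,0,0]]]'  >/dev/null
python3 st.py
python3 - <<'E'
from h import *
P=pose('wrist');p,d=optics.grab_frame('wrist')
c=proj(P,[[.603,.278,.066]])[0].astype(int);print(c)
sub=p[max(0,c[1]-60):c[1]+60,c[0]-60:c[0]+60];save('w2',cv2.resize(sub,None,fx=4,fy=4,interpolation=cv2.INTER_CUBIC))
P=pose('top');p,d=optics.grab_frame('top');save('top2',p)
E
```

```text
t 8.4 tcp [605.1 277.1 230.1] yawx -5.18 z [ 0.0047  0.0025 -1.    ] F [-0.5  0.1  0.1] M [ 0.03  0.05 -0.04] w 60.1 gf 0.0
q [-0.43  0.46 -0.13  1.58  0.07  1.1  -2.24]
[314 223]
```

View pics/w2.png

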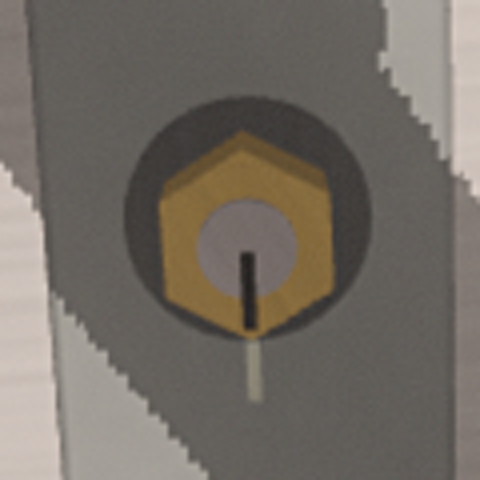

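The wrist crop shows the nut's dark line (248,290) pointing straight at the white tick (254,370), so the nut is home. Next is the oblong lock.

```bash

for i in 1 2 3; do python3 -m crank '[[[-1.055,4.01,0],[0,0,0]],[[-1.055,4.01,0],[0,0,0]],[[-1.055,4.01,0],[0,0,0]],[[-1.055,4.01,0],[0,0,0]],[[-1.055,4.01,0],[0,0,0]]]' >/dev/null; done
python3 -m crank '[[[0,0,0],[0,0,-0.1157]],[[0,0,0],[0,0,-0.1157]],[[0,0,0],[0,0,-0.1157]],[[0,0,0],[0,0,0]],[[0,0,0],[0,0,0]]]' >/dev/null
cat > lk.py <<'E'
# measure bronze blobs with a camera: flange outlines via saturation mask + depth, on z=.006 plane (uses outer contour)
from h import *
import sys
def locks(n='wrist',view=None):
    P=pose(n);p,d=optics.grab_frame(n)
    if view: save(view,p)
    hsv=cv2.cvtColor(p,cv2.COLOR_RGB2HSV)
    m=((hsv[...,0]>3)&(hsv[...,0]<22)&(hsv[...,1]>100)&(hsv[...,2]>20)).astype(np.uint8)
    m=cv2.morphologyEx(m,cv2.MORPH_CLOSE,np.ones((5,5)));m=cv2.morphologyEx(m,cv2.MORPH_OPEN,np.ones((3,3)))
    cs,_=cv2.findContours(m,cv2.RETR_EXTERNAL,cv2.CHAIN_APPROX_NONE)
    for q in cs:
        if cv2.contourArea(q)<(3000 if n=='wrist' else 60): continue
        w=onplane(P,q.reshape(-1,2),.006)[:,:2].astype(np.float32);b=cv2.minAreaRect(w)
        if max(b[1])<.11 and min(b[1])>.03: print(n,'c',(1000*np.array(b[0])).round(1),'size',(1000*np.array(b[1])).round(1),'ang',round(b[2],1),'px',q.reshape(-1,2).mean(0).round())
        if max(b[1])<.11 and min(b[1])>.03 and n=='wrist':
            # top of case from depth
            K,D,R,t=P;ys,xs=np.nonzero(cv2.drawContours(np.zeros(m.shape,np.uint8),[q],-1,1,-1))
            dd=d[ys,xs];ok=dd>0;nn=cv2.undistortPoints(np.c_[xs,ys][ok].astype(float).reshape(-1,1,2),K,D).reshape(-1,2)
            W=(np.c_[nn,np.ones(len(nn))]*dd[ok][:,None]-t)@R
            for lo,hi,s in((.02,.04,'case'),(.001,.012,'flange')):
                s2=W[(W[:,2]>lo)&(W[:,2]<hi)]
                if len(s2)>50:
                    b=cv2.minAreaRect(s2[:,:2].astype(np.float32));print('  ',s,(1000*np.array(b[0])).round(1),'size',(1000*np.array(b[1])).round(1),'ang',round(b[2],1),'z',np.median(s2[:,2]).round(4))
if __name__=='__main__':
    v=sys.argv[2] if len(sys.argv)>2 else None
    locks(sys.argv[1],v)
E
python3 st.py; python3 lk.py wrist w3
```

```text
t 10.5 tcp [ 391.4 -308.   225.9] yawx 14.57 z [-0.0024  0.0012 -1.    ] F [0.1 0.1 0.2] M [-0.04  0.07 -0.01] w 59.7 gf 0.0
q [ 0.42  0.19  0.14  1.98 -0.03  0.97 -0.74]
wrist c [ 498.3 -293.5] size [54.9 74. ] ang 13.7 px [330.  86.]
   case [ 498.  -293.4] size [34.  57.7] ang 14.2 z 0.0294
   flange [ 498.4 -293.4] size [55.1 74.6] ang 14.2 z 0.0053
```

View pics/w3.png

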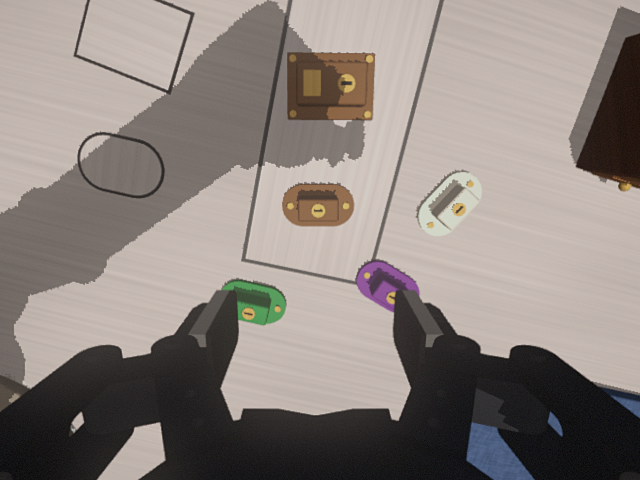

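The wrist view shows four oblong shapes: bronze (318,205) inside the frame, green (252,301), purple (387,285) and white (450,203). The bronze one is the lock.

```bash
sed -i 's/3000 if/1200 if/' lk.py; python3 lk.py wrist; python3 st.py 393 -308 10|tail -1
```

```text
wrist c [ 394.  -309.4] size [38.  64.9] ang 14.6 px [318. 205.]
   case [ 393.7 -309.8] size [20.  35.6] ang 15.1 z 0.0292
   flange [ 393.9 -309.4] size [38.5 65.2] ang 14.6 z 0.0053
wrist c [ 498.2 -293.5] size [54.1 74.5] ang 14.7 px [330.  86.]
   case [ 498.2 -293.4] size [34.4 57.5] ang 14.2 z 0.0294
   flange [ 498.4 -293.5] size [54.6 74.6] ang 14.5 z 0.0053
shift cm [ 0.14  0.04 21.66]
```

```bash

python3 -m crank '[[[0.2,0.21,2],[0,0,0]],[[0,0,4.5],[0,0,0]],[[0,0,4.5],[0,0,0]],[[0,0,4.5],[0,0,0]],[[0,0,3],[0,0,0]]]' 6 40 >/dev/null
python3 -m crank '[[[0,0,1.5],[0,0,0]],[[0,0,1],[0,0,0]],[[0,0,0.5],[0,0,0]],[[0,0,0],[0,0,0]]]'  >/dev/null
python3 st.py 393.9 -309.5 9.5
```

```text
t 11.5 tcp [ 394.8 -309.9   12.3] yawx 14.73 z [-0.e+00 -1.e-04 -1.e+00] F [ 0.1  0.1 -0.2] M [-0.04  0.   -0.04] w 59.8 gf 0.0
q [ 0.47  0.53  0.09  2.12 -0.1   0.49 -0.68]
shift cm [-0.08 -0.06  0.28]
```

```bash

python3 -m crank '[[[-0.08,-0.05,0.25],[0,0,0]],[[0,0,0],[0,0,0]]]' >/dev/null
python3 -m crank '[[[0,0,0],[0,0,0]],[[0,0,0],[0,0,0]],[[0,0,0],[0,0,0]],[[0,0,0],[0,0,0]],[[0,0,0],[0,0,0]]]' 0 40 >/dev/null
python3 st.py 438.9 95.9 9.8
```

```text
t 12.2 tcp [ 394.1 -309.9   10.5] yawx 14.75 z [ 9.e-04 -5.e-04 -1.e+00] F [-1.9  0.2  5.5] M [ 0.19  0.18 -0.04] w 35.6 gf 40.9
q [ 0.47  0.53  0.09  2.12 -0.1   0.49 -0.68]
shift cm [ 14.66 -38.1    0.05]
```

```bash

python3 -m crank '[[[0.7,-1.1,0],[0,0,0]],[[1.466,-2.329,0],[0,0,0]],[[1.466,-2.329,0],[0,0,0]],[[1.466,-2.329,0],[0,0,0]]]' >/dev/null; python3 st.py|head -1
python3 -m crank '[[[1.466,-2.329,0],[0,0,0]],[[1.466,-2.329,0],[0,0,0]],[[1.466,-2.329,0],[0,0,0]],[[1.466,-2.329,0],[0,0,0]],[[0.766,-1.229,0],[0,0,0]]]' >/dev/null; python3 st.py 438.9 95.9 9.8
```

```text
t 12.6 tcp [ 423.5 -218.2   10.4] yawx 14.69 z [ 0.002  -0.0016 -1.    ] F [-0.5 -3.9  4.7] M [-0.71  0.15  0.05] w 35.6 gf 26.8
t 13.1 tcp [460.9 -97.9  10.4] yawx 14.85 z [ 1.7e-03 -6.0e-04 -1.0e+00] F [-1.4 -6.   8. ] M [-1.28  0.31  0.  ] w 35.1 gf 40.2
q [-0.02  0.5   0.12  2.2  -0.13  0.45 -1.11]
shift cm [  2.84 -19.3    0.05]
```

```bash

python3 -m crank '[[[0.42,-2.8,0],[0,0,0]],[[0.42,-2.8,0],[0,0,0]],[[0.42,-2.8,0],[0,0,0]],[[0.42,-2.8,0],[0,0,0]],[[0.42,-2.8,0],[0,0,0]]]' >/dev/null
python3 -m crank '[[[0.42,-2.8,0],[0,0,0]],[[0.32,-2.0,0],[0,0,0]],[[0,-0.5,0],[0,0,0]],[[0,0,0],[0,0,0]],[[0,0,0],[0,0,0]]]' >/dev/null
python3 st.py 438.9 95.9 9.8
```

```text
t 14.1 tcp [438.7  96.8  10.5] yawx 14.89 z [ 0.002  0.002 -1.   ] F [-0.2  2.9  7.3] M [0.58 0.03 0.05] w 34.9 gf 41.3
q [-0.47  0.48  0.14  2.25 -0.16  0.42 -1.51]
shift cm [0.   0.09 0.07]
```

```bash

python3 -m crank '[[[0,0,0],[0,0,0]],[[0,0,0],[0,0,0]],[[0,0,-3],[0,0,0]],[[0,0,-4],[0,0,0]],[[0,0,-4],[0,0,0]]]' 6 >/dev/null
python3 -m crank '[[[0,0,-4],[0,0,0]],[[0,0,-1],[0,0,0]],[[0,0,0],[0,0,0]],[[0,0,0],[0,0,0]]]' >/dev/null
python3 lk.py wrist
for i in 1 2; do python3 -m crank '[[[-0.426,3.92,0],[0,0,-0.001]],[[-0.426,3.92,0],[0,0,0]],[[-0.426,3.92,0],[0,0,0]],[[-0.426,3.92,0],[0,0,0]],[[-0.426,3.92,0],[0,0,0]]]' >/dev/null; done
for i in 1 2; do python3 -m crank '[[[0,0,0],[0,0,-0.142]],[[0,0,0],[0,0,-0.142]],[[0,0,0],[0,0,-0.142]],[[0,0,0],[0,0,-0.142]],[[0,0,0],[0,0,-0.142]]]' >/dev/null; done
python3 -m crank '[[[0,0,0],[0,0,-0.14]],[[0,0,0],[0,0,0]],[[0,0,0],[0,0,0]]]' >/dev/null
python3 lk.py wrist; python3 st.py 498.3 -293.4 9.5; python3 lk.py top
```

```text
wrist c [438.9  96.8] size [38.9 66.2] ang 14.8 px [313. 217.]
   case [438.4  96.3] size [19.7 35.8] ang 14.5 z 0.0292
   flange [438.5  96.7] size [39.2 66.5] ang 14.9 z 0.0052
wrist c [ 613.1 -314. ] size [57.5 63.1] ang 76.5 px [445. 276.]
   case [ 612.  -315.5] size [37.5 36.6] ang 27.0 z 0.0294
   flange [ 610.6 -313. ] size [58.  56.6] ang 55.0 z 0.0055
wrist c [ 498.2 -292.8] size [54.6 74.6] ang 14.4 px [318. 216.]
   case [ 498.5 -293.2] size [34.  57.9] ang 13.9 z 0.0295
   flange [ 498.3 -293. ] size [54.7 75.1] ang 14.4 z 0.0054
t 17.4 tcp [ 496.6 -295.3  168.6] yawx 104.04 z [-0.0018  0.001  -1.    ] F [ 0.5 -0.6  1.3] M [-0.    0.01 -0.02] w 60.2 gf 0.0
q [ 0.37  0.39  0.07  1.86 -0.03  0.9   0.71]
shift cm [ 0.13  0.23 15.91]
top c [438.6  96.7] size [38.9 65.1] ang 14.0 px [289. 263.]
top c [ 498.2 -292.5] size [54.4 75.5] ang 14.5 px [451. 242.]
top c [ 610.9 -315. ] size [54.5 57.8] ang 89.4 px [460. 196.]
top c [614.3 288.7] size [40.3 39.5] ang 3.1 px [213. 189.]
top c [699.5 622.1] size [75.6 81.8] ang 0.7 px [ 85. 154.]
top c [785.3 -17. ] size [75.3 57.3] ang 1.3 px [340. 124.]
```

```bash

python3 -m crank '[[[0.15,0.2,2],[0,0,0]],[[0,0,4.5],[0,0,0]],[[0,0,4.5],[0,0,0]],[[0,0,3],[0,0,0]],[[0,0,1.4],[0,0,0]]]' 6 45 >/dev/null
python3 -m crank '[[[0,0,0.45],[0,0,0]],[[0,0,0],[0,0,0]],[[0,0,0],[0,0,0]]]'  >/dev/null; python3 st.py|head -1
python3 -m crank '[[[0,0,0],[0,0,0]],[[0,0,0],[0,0,0]],[[0,0,0],[0,0,0]],[[0,0,0],[0,0,0]],[[0,0,0],[0,0,0]]]' 0 45 >/dev/null
python3 st.py 538.8 90.8 9.8
```

```text
t 18.25 tcp [ 499.9 -294.2   12.8] yawx 104.22 z [ 0.0024 -0.0012 -1.    ] F [0.8 0.4 1.2] M [-0.   -0.   -0.02] w 59.9 gf 0.0
t 18.75 tcp [ 499.4 -294.1   12.8] yawx 104.23 z [ 1.8e-03 -9.0e-04 -1.0e+00] F [-1.6  0.7  6.4] M [0.07 0.31 0.05] w 32.7 gf 46.8
q [ 0.39  0.61  0.05  1.94 -0.05  0.59  0.72]
shift cm [36.35 13.28  0.27]
```

```bash

python3 -m crank '[[[1.3,0.47,0],[0,0,0]],[[2.59,0.947,0],[0,0,0]],[[2.59,0.947,0],[0,0,0]],[[2.59,0.947,0],[0,0,0]],[[2.59,0.947,0],[0,0,0]]]' >/dev/null; python3 st.py|head -1
python3 -m crank '[[[2.59,0.947,0],[0,0,0]],[[2.59,0.947,0],[0,0,0]],[[2.59,0.947,0],[0,0,0]],[[2.59,0.947,0],[0,0,0]],[[2.59,0.947,0],[0,0,0]]]' >/dev/null; python3 st.py|head -1
python3 -m crank '[[[2.59,0.947,0],[0,0,0]],[[2.59,0.947,0],[0,0,0]],[[2.59,0.947,0],[0,0,0]],[[2.59,0.947,0],[0,0,0]],[[1.29,0.477,0],[0,0,0]]]' >/dev/null
python3 -m crank '[[[0,0,0],[0,0,0]],[[0,0,0],[0,0,0]]]' >/dev/null
python3 st.py 538.8 89.8 12.8
```

```text
t 19.25 tcp [ 512.4 -171.5   12.7] yawx 104.13 z [ 0.0031 -0.0028 -1.    ] F [-0.3 -5.8  4.5] M [-1.15  0.19  0.08] w 33.0 gf 46.5
t 19.75 tcp [526.4 -34.4  12.7] yawx 104.11 z [ 0.0027 -0.0025 -1.    ] F [ 0.4 -7.7  6.5] M [-1.45  0.21  0.02] w 33.1 gf 46.8
t 20.45 tcp [539.3  93.2  12.8] yawx 104.36 z [ 0.0032  0.0025 -1.    ] F [0.1 3.9 5.4] M [ 0.78  0.19 -0.07] w 32.7 gf 46.7
q [-0.35  0.58  0.08  2.02 -0.09  0.55  0.04]
shift cm [-0.32 -0.14 -0.01]
```

```bash

python3 -m crank '[[[-0.32,-0.14,0],[0,0,0]],[[0,0,0],[0,0,0]],[[0,0,0],[0,0,0]]]' >/dev/null; python3 st.py|head -1
python3 -m crank '[[[0,0,0],[0,0,0]],[[0,0,0],[0,0,0]],[[0,0,-3],[0,0,0]],[[0,0,-4],[0,0,0]],[[0,0,-4],[0,0,0]]]' 6 >/dev/null
python3 -m crank '[[[0,0,-4],[0,0,0]],[[0,0,-1],[0,0,0]],[[0,0,0],[0,0,0]],[[0,0,0],[0,0,0]]]' >/dev/null
python3 lk.py wrist
for i in 1 2; do python3 -m crank '[[[-3.72,-0.27,0],[0,0,0]],[[-3.72,-0.27,0],[0,0,0]],[[-3.72,-0.27,0],[0,0,0]],[[-3.72,-0.27,0],[0,0,0]],[[-3.72,-0.27,0],[0,0,0]]]' >/dev/null; done
python3 -m crank '[[[-3.72,-0.27,0],[0,0,0]],[[0,0,0],[0,0,0]],[[0,0,0],[0,0,0]],[[0,0,0],[0,0,0]]]' >/dev/null
python3 lk.py wrist; python3 st.py 610.9 -314.5 9.5; python3 lk.py top
```

```text
t 20.75 tcp [539.   89.6  12.8] yawx 104.32 z [ 0.0036  0.0029 -1.    ] F [1.  5.2 4.6] M [ 0.89  0.07 -0.06] w 32.9 gf 46.7
wrist c [538.7  91. ] size [55.1 74.9] ang 14.4 px [319. 213.]
   case [538.9  90.4] size [34.  58.1] ang 14.3 z 0.0294
   flange [538.8  90.7] size [55.4 75.2] ang 14.3 z 0.0054
wrist c [438.8  96.8] size [39.8 66.2] ang 14.5 px [197. 177.]
   case [438.4  96.8] size [20.4 36.3] ang 13.5 z 0.029
   flange [438.4  96.5] size [39.8 66.6] ang 14.8 z 0.0053
wrist c [ 499.6 -589.5] size [98.2 41.6] ang 67.3 px [135. 456.]
   case [ 513.6 -535. ] size [ 3.5 30.1] ang 89.5 z 0.0316
wrist c [ 613.5 -317.2] size [60.1 55.7] ang 27.1 px [318. 220.]
   case [ 614.1 -317.3] size [37.1 33.5] ang 42.0 z 0.0295
   flange [ 613.7 -317.4] size [60.2 55.9] ang 27.8 z 0.0055
t 23.15 tcp [ 609.3 -314.8  170.1] yawx 104.37 z [-0.0016  0.0017 -1.    ] F [-0.6  0.1  0.6] M [ 0.    0.01 -0.02] w 59.8 gf 0.0
q [ 0.23  0.56  0.22  1.59 -0.14  1.01  0.75]
shift cm [-0.04  0.18 16.06]
top c [438.2  96.6] size [39.4 64.9] ang 12.8 px [289. 263.]
top c [538.6  90.3] size [55.4 74.9] ang 14.5 px [293. 222.]
top c [ 610.8 -315. ] size [57.2 59.7] ang 1.5 px [460. 196.]
top c [613.4 288.4] size [46.  36.7] ang 57.8 px [213. 189.]
top c [698.1 624.8] size [86.  70.2] ang 58.6 px [ 85. 153.]
top c [786.2 -16.1] size [59.1 76. ] ang 75.6 px [340. 124.]
```

```bash

python3 -m crank '[[[-0.1,0.15,2],[0,0,0]],[[0,0,4.5],[0,0,0]],[[0,0,4.5],[0,0,0]],[[0,0,3],[0,0,0]],[[0,0,1.4],[0,0,0]]]' 6 45 >/dev/null
python3 -m crank '[[[0,0,0.5],[0,0,0]],[[0,0,0],[0,0,0]],[[0,0,0],[0,0,0]]]'  >/dev/null; python3 st.py|head -1
python3 -m crank '[[[0,0,0],[0,0,0]],[[0,0,0],[0,0,0]],[[0,0,0],[0,0,0]],[[0,0,0],[0,0,0]],[[0,0,0],[0,0,0]]]' 0 45 >/dev/null
python3 st.py 638.7 86.3 12
```

```text
t 24.0 tcp [ 612.4 -318.1   14.3] yawx 104.26 z [ 0.0029 -0.0013 -1.    ] F [0.2 0.  0.8] M [0.06 0.02 0.01] w 59.8 gf 0.0
t 24.5 tcp [ 612.4 -318.    14.4] yawx 104.25 z [ 0.0029 -0.001  -1.    ] F [-1.2  0.4  6.1] M [ 0.2   0.13 -0.01] w 36.0 gf 44.5
q [ 0.26  0.75  0.18  1.66 -0.18  0.74  0.78]
shift cm [38.54 12.5   0.2 ]
```

```bash

python3 -m crank '[[[1.4,0.45,0],[0,0,0]],[[2.74,0.89,0],[0,0,0]],[[2.74,0.89,0],[0,0,0]],[[2.74,0.89,0],[0,0,0]],[[2.74,0.89,0],[0,0,0]]]' >/dev/null; python3 st.py|head -1
python3 -m crank '[[[2.74,0.89,0],[0,0,0]],[[2.74,0.89,0],[0,0,0]],[[2.74,0.89,0],[0,0,0]],[[2.74,0.89,0],[0,0,0]],[[2.74,0.89,0],[0,0,0]]]' >/dev/null; python3 st.py|head -1
python3 -m crank '[[[2.74,0.89,0],[0,0,0]],[[2.74,0.89,0],[0,0,0]],[[2.74,0.89,0],[0,0,0]],[[2.74,0.89,0],[0,0,0]],[[1.1,0.35,0],[0,0,0]]]' >/dev/null
python3 -m crank '[[[0,0,0],[0,0,0]],[[0,0,0],[0,0,0]]]' >/dev/null
python3 st.py 638.7 84.8 14.3;python3 lk.py top
```

```text
t 25.0 tcp [ 620.8 -189.5   14.3] yawx 104.14 z [ 0.0039 -0.0035 -1.    ] F [ 0.9 -5.6  5.1] M [-1.07  0.11  0.03] w 36.2 gf 45.7
t 25.5 tcp [630.3 -45.8  14.3] yawx 104.13 z [ 0.0038 -0.003  -1.    ] F [ 0.7 -5.9  7.4] M [-1.31  0.09 -0.01] w 36.1 gf 45.8
t 26.2 tcp [638.8  85.6  14.3] yawx 104.37 z [ 0.0039  0.0028 -1.    ] F [1.8 5.2 5.8] M [ 0.81  0.14 -0.  ] w 35.9 gf 45.8
q [-0.38  0.69  0.2   1.79 -0.21  0.68  0.2 ]
shift cm [-0.07 -0.03 -0.  ]
top c [614.3 288.7] size [40.3 39.5] ang 3.1 px [213. 189.]
top c [697.6 624.5] size [86.9 69.8] ang 59.7 px [ 85. 154.]
top c [785.3 -18.2] size [75.3 59.7] ang 1.5 px [340. 124.]
```

```bash

python3 -m crank '[[[0,0,0],[0,0,0]],[[0,0,0],[0,0,0]],[[0,0,-3],[0,0,0]],[[0,0,-4],[0,0,0]],[[0,0,-4],[0,0,0]]]' 6 >/dev/null
python3 -m crank '[[[0,0,-4],[0,0,0]],[[0,0,-4],[0,0,0]],[[0,0,0],[0,0,0]],[[0,0,0],[0,0,0]]]' >/dev/null
python3 lk.py wrist w4;python3 st.py;python3 - <<'E'
from h import *
P=pose('wrist');p,d=optics.grab_frame('wrist');np.savez('w4.npz',p=p,R=P[2],t=P[3])
K,D,R,t=P
for c in [(638.7,86.3)]:
    print(proj(P,[[.6387,.0863,0],[.6387,.0863,.03]]).round(1))
E
```

```text
wrist c [638.1  87.7] size [59.6 59.6] ang 68.8 px [317. 206.]
   case [638.2  87.3] size [37.3 37.1] ang 62.5 z 0.0294
   flange [638.1  87.6] size [59.6 59.8] ang 67.3 z 0.0054
wrist c [539.4  90.7] size [55.4 75.4] ang 14.4 px [207. 174.]
   case [538.5  90.6] size [34.7 58.2] ang 14.8 z 0.0292
   flange [539.1  90.4] size [55.6 75.8] ang 14.5 z 0.0053
wrist c [437.5  96.3] size [45. 66.] ang 13.1 px [ 93. 139.]
   case [439.2  96.6] size [20.6 35.6] ang 14.3 z 0.0289
   flange [439.5  96.8] size [39.5 66.6] ang 14.4 z 0.0052
t 27.2 tcp [636.4  82.2 201.7] yawx 104.23 z [-1.1e-03 -2.0e-04 -1.0e+00] F [ 0.6  0.6 -1. ] M [0.02 0.01 0.02] w 60.3 gf 0.0
q [-0.43  0.46  0.27  1.68 -0.14  1.02  0.14]
[[318.9 207.3]
 [319.2 213.9]]
```

View pics/w4.png

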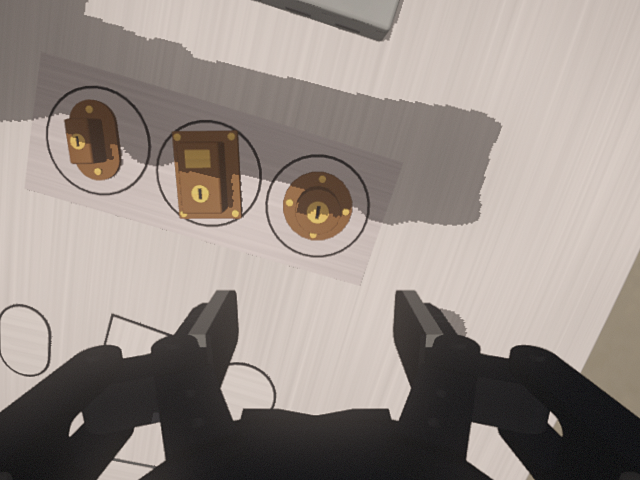

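Wrist view: oblong (94,140), rect (207,174) and disc (317,206) each sit inside their own ring, within 1.5 mm. Next is the toggle.

```bash

python3 -m crank '[[[3.825,-1.488,0],[0,0,0]],[[3.825,-1.488,0],[0,0,0]],[[3.825,-1.488,0],[0,0,0]],[[3.825,-1.488,0],[0,0,0]],[[3.825,-1.488,0],[0,0,0]]]' 4 >/dev/null
python3 -m crank '[[[3.825,-1.488,0],[0,0,0]],[[0,0,0],[0,0,0.1435]],[[0,0,0],[0,0,0.1435]],[[0,0,0],[0,0,0.1435]]]' >/dev/null
for i in 1 2; do python3 -m crank '[[[0,0,0],[0,0,0.1435]],[[0,0,0],[0,0,0.1435]],[[0,0,0],[0,0,0.1435]],[[0,0,0],[0,0,0.1435]],[[0,0,0],[0,0,0.1435]]]' >/dev/null; done
python3 -m crank '[[[0,0,0],[0,0,0]],[[0,0,0],[0,0,0]]]' >/dev/null
python3 st.py 493.4 282.7 62
python3 - <<'E'
from h import *
P=pose('wrist');p,d=optics.grab_frame('wrist');save('w5',p)
c=proj(P,[[.4934,.2827,.086]]);print(c.round(1))
u,v=c[0].astype(int);s=p[v-40:v+40,u-50:u+50];save('w5c',cv2.resize(s,None,fx=6,fy=6,interpolation=cv2.INTER_CUBIC))
E
```

```text
t 29.35 tcp [493.5 282.6 201.1] yawx -2.41 z [-0.0015 -0.0019 -1.    ] F [-0.7 -0.4 -0.1] M [-0.   -0.01  0.02] w 40.1 gf 0.0
q [-1.1   0.38  0.6   1.88 -0.26  0.97 -2.  ]
shift cm [ 1.000e-02 -4.000e-02  1.391e+01]
[[314.8 235.3]]
```

View pics/w5c.png

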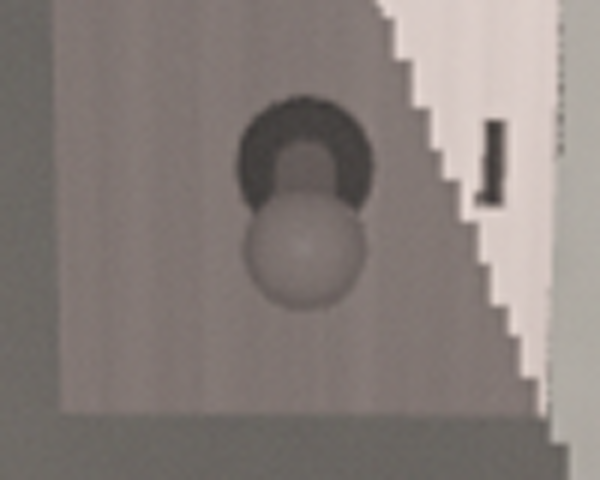

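The ball is at crop (305,249), where it was predicted. The fingers now go down on either side of it for the charge push.

```bash

python3 -m crank '[[[0,0,4],[0,0,0]],[[0,0,4],[0,0,0]],[[0,0,3],[0,0,0]],[[0,0,2],[0,0,0]],[[0,0,0.8],[0,0,0]]]' 4 >/dev/null
python3 -m crank '[[[0,0,0],[0,0,0]],[[0,0,0],[0,0,0]]]' >/dev/null;python3 st.py 493.4 282.7 62
python3 -m crank '[[[0,-0.6,0],[0,0,0]],[[0,-0.6,0],[0,0,0]],[[0,-0.4,0],[0,0,0]],[[0,-0.4,0],[0,0,0]],[[0,-0.3,0],[0,0,0]]]' >/dev/null;python3 st.py|head -1
python3 -m crank '[[[0,-0.3,0],[0,0,0]],[[0,-0.2,0],[0,0,0]],[[0,0,0],[0,0,0]]]' >/dev/null;python3 st.py|head -1
```

```text
t 30.1 tcp [494.8 283.1  65.1] yawx -2.61 z [ 1.e-03  7.e-04 -1.e+00] F [-0.8  0.4  0.5] M [-0.01  0.01  0.01] w 40.0 gf 0.0
q [-1.    0.57  0.49  1.97 -0.4   0.7  -1.88]
shift cm [-0.14  0.04  0.31]
t 30.6 tcp [495.3 305.8  64.5] yawx -2.63 z [ 2.e-04 -7.e-04 -1.e+00] F [ 0.2 -3.6  2. ] M [-0.73 -0.09 -0.01] w 40.2 gf 1.7
t 30.9 tcp [495.5 310.2  64.1] yawx -2.66 z [-2.0e-04 -1.1e-03 -1.0e+00] F [ 0.6 -3.8  1.6] M [-1.02 -0.16  0.  ] w 39.9 gf 2.3
```

```bash

python3 -m crank '[[[0,-0.15,0],[0,0,0]],[[0,-0.1,0],[0,0,0]],[[0,0,0],[0,0,0]],[[0,0,0],[0,0,0]],[[0,0,0],[0,0,0]]]' >/dev/null;python3 st.py|head -1
python3 -m crank '[[[0,-0.1,0],[0,0,0]],[[0,0,0],[0,0,0]],[[0,0,0],[0,0,0]],[[0,0,0],[0,0,0]],[[0,0,0],[0,0,0]]]' >/dev/null;python3 st.py|head -1
python3 -m crank '[[[0,-0.1,0],[0,0,0]],[[0,0,0],[0,0,0]],[[0,0,0],[0,0,0]],[[0,0,0],[0,0,0]],[[0,0,0],[0,0,0]]]' >/dev/null;python3 st.py|head -1
python3 - <<'E'
from h import *
P=pose('wrist');p,d=optics.grab_frame('wrist');save('w6',p)
E
```

```text
t 31.4 tcp [495.6 310.7  64. ] yawx -2.75 z [-9.e-04 -3.e-03 -1.e+00] F [ 0.3 -7.7  2.1] M [-1.87 -0.19  0.08] w 40.1 gf 4.1
t 31.9 tcp [495.6 310.8  63.9] yawx -2.77 z [-0.0013 -0.004  -1.    ] F [ -0.7 -10.4   2.3] M [-2.24 -0.05  0.02] w 40.1 gf 5.0
t 32.4 tcp [495.6 311.   63.8] yawx -2.8 z [-0.0016 -0.005  -1.    ] F [  0.5 -10.7   2.8] M [-2.67 -0.08  0.02] w 39.9 gf 6.0
```

View pics/w6.png

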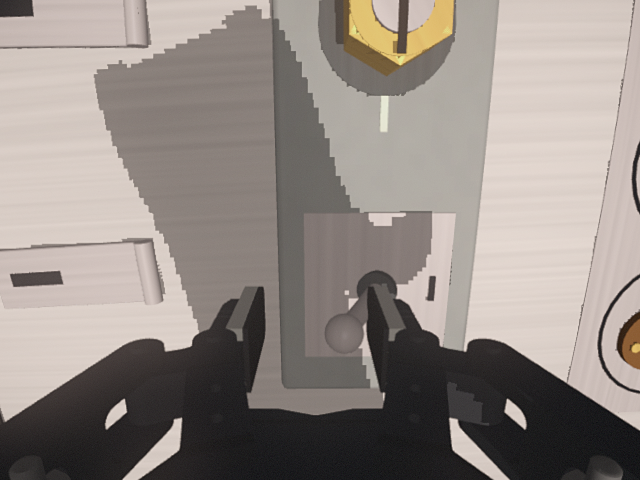

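Wrist view: the lever leans hard away from the coil plate, ball at (344,333), and it is on its stop since the force rises without motion. I hold a little longer, recentre, then fire.

```bash

python3 -m crank '[[[0,0,0],[0,0,0]],[[0,0,0],[0,0,0]],[[0,0,0],[0,0,0]],[[0,0.7,0],[0,0,0]],[[0,0.8,0],[0,0,0]]]' >/dev/null
python3 -m crank '[[[0,0.8,0],[0,0,0]],[[0,0.95,0],[0,0,0]],[[0,0,0],[0,0,0]],[[0,0,0],[0,0,0]],[[0,0,0],[0,0,0]]]' >/dev/null;python3 st.py|head -1
python3 -m crank '[[[0,0,0],[0,0,0]],[[0,0,0],[0,0,0]],[[0,0,0],[0,0,0]],[[0,0.6,0],[0,0,0]],[[0,0.6,0],[0,0,0]]]' >/dev/null
python3 -m crank '[[[0,0.5,0],[0,0,0]],[[0,0.5,0],[0,0,0]],[[0,0.4,0],[0,0,0]],[[0,0.3,0],[0,0,0]],[[0,0.2,0],[0,0,0]]]' >/dev/null;python3 st.py|head -1
python3 -m crank '[[[0,0,0],[0,0,0]],[[0,0,0],[0,0,0]],[[0,0,0],[0,0,0]],[[0,0,0],[0,0,0]],[[0,0,0],[0,0,0]]]' >/dev/null;python3 st.py|head -1
```

```text
t 33.45 tcp [494.1 283.6  64.3] yawx -2.6 z [ 1.e-04  6.e-04 -1.e+00] F [ 0.2 -0.2  0.3] M [ 0.02  0.08 -0.01] w 39.9 gf 0.0
t 34.45 tcp [492.9 254.9  64.6] yawx -2.54 z [ 0.0013  0.0039 -1.    ] F [ 0.3 12.3 -3.1] M [ 2.58 -0.08  0.01] w 40.1 gf 4.8
t 34.95 tcp [493.  255.1  64.8] yawx -2.51 z [ 0.0013  0.0037 -1.    ] F [-0.5  8.3 -0.4] M [ 1.82  0.04 -0.02] w 40.0 gf 4.0
```

```bash

python3 -m crank '[[[0,0,0],[0,0,0]],[[0,0,0],[0,0,0]],[[0,0,0],[0,0,0]],[[0,0,0],[0,0,0]],[[0,0,0],[0,0,0]]]' >/dev/null
python3 -m crank '[[[0,0,0],[0,0,0]],[[0,0,0],[0,0,0]],[[0,0,0],[0,0,0]],[[0,0,0],[0,0,0]],[[0,0,0],[0,0,0]]]' >/dev/null;python3 st.py|head -1
python3 -m crank '[[[0,-0.7,0],[0,0,0]],[[0,-0.8,0],[0,0,0]],[[0,-0.8,0],[0,0,0]],[[0,-0.8,0],[0,0,0]],[[0,0,0],[0,0,0]]]' >/dev/null
python3 -m crank '[[[0,0,0],[0,0,0]],[[0,0,0],[0,0,0]],[[0,0,0],[0,0,0]],[[0,0,0],[0,0,0]]]' >/dev/null;python3 st.py|head -1
python3 -m crank '[[[0,0,-2],[0,0,0]],[[0,0,-4],[0,0,0]],[[0,0,-4],[0,0,0]],[[0,0,-3.5],[0,0,0]],[[0,0,0],[0,0,0]]]' >/dev/null;python3 st.py
python3 lk.py wrist; python3 lk.py top
```

```text
t 35.95 tcp [493.  255.   64.9] yawx -2.51 z [ 0.0013  0.0037 -1.    ] F [-0.6  9.3 -0.1] M [ 1.94  0.09 -0.  ] w 40.0 gf 4.0
t 36.85 tcp [494.2 282.5  64.3] yawx -2.66 z [-1.e-04 -2.e-04 -1.e+00] F [ 0.3  0.5 -0.3] M [ 0.04 -0.02 -0.01] w 40.0 gf 0.0
t 37.35 tcp [497.  283.9 204.2] yawx -2.68 z [ 0.0066  0.0056 -1.    ] F [ 0.9  0.8 -0.2] M [ 0.02 -0.02 -0.  ] w 39.9 gf 0.0
q [-1.11  0.38  0.61  1.87 -0.26  0.96 -1.99]
wrist c [438.   97.4] size [42.7 67.2] ang 14.1 px [522. 267.]
   case [439.1  97.2] size [20.4 36.5] ang 15.6 z 0.0289
   flange [440.8  98.1] size [39.9 66.4] ang 27.6 z 0.0053
wrist c [539.7  88.7] size [56.1 81.8] ang 14.3 px [538. 155.]
   case [538.9  91.2] size [35.1 58.3] ang 15.6 z 0.0293
   flange [538.7  90.4] size [56.2 76.3] ang 14.4 z 0.0054
wrist c [635.2  86.5] size [64.5 54.9] ang 89.4 px [550.  32.]
   case [637.6  88.2] size [36.8 37.6] ang 0.5 z 0.0294
   flange [636.   88.7] size [60.1 56.2] ang 89.2 z 0.0055
top c [438.3  96.7] size [38.9 65.3] ang 15.5 px [289. 263.]
top c [538.   90.3] size [55.5 75.3] ang 14.1 px [293. 222.]
top c [614.3 288.7] size [40.4 39.5] ang 3.1 px [213. 189.]
top c [637.7  87.5] size [57.5 56.1] ang 1.7 px [296. 181.]
top c [699.5 622. ] size [75.6 81.5] ang 0.7 px [ 85. 153.]
top c [785.3 -17. ] size [75.3 57.3] ang 1.3 px [340. 124.]
```

The charge was held from about 30.9 to 32.7 s and the fire from about 34.3 to 36 s, both on the stops. The locks are undisturbed. Next, the oblong goes to its outline. That outline is close in (r≈0.40), so I tilt the tool about its closing axis.

```bash

python3 -m crank '[[[-0.99,3.8,0],[0,0,0]],[[-0.99,3.8,0],[0,0,0]],[[-0.99,3.8,0],[0,0,0]],[[-0.99,3.8,0],[0,0,0]],[[-0.99,3.8,0],[0,0,0]]]' 6 >/dev/null
python3 -m crank '[[[0,0,3],[0,0,-0.1007]],[[0,0,3],[0,0,-0.1007]],[[0,0,0],[0,0,-0.1007]],[[0,0,0],[0,-0.15,0]],[[0,0,0],[0,0,0]]]' >/dev/null
python3 -m crank '[[[0,0,0],[0,0,0]],[[0,0,0],[0,0,0]]]' >/dev/null
python3 lk.py wrist;python3 st.py 438.6 96.8 11
```

```text
wrist c [439.2  96.7] size [39.5 66.3] ang 14.6 px [314. 196.]
   case [438.5  96.5] size [20.1 35.7] ang 14.6 z 0.0292
   flange [438.5  96.6] size [39.8 66.5] ang 14.6 z 0.0053
wrist c [538.2  90.3] size [54.3 75.2] ang 15.0 px [365.  47.]
   case [538.9  90.4] size [34. 58.] ang 14.3 z 0.0294
   flange [538.3  90.2] size [54.7 75.7] ang 14.9 z 0.0053
t 38.7 tcp [435.   95.  139.1] yawx 14.64 z [-0.144  -0.0374 -0.9889] F [-0.1 -0.4  0.7] M [ 0.04 -0.19 -0.02] w 60.3 gf 0.0
q [-0.85  0.35  0.61  2.1  -0.25  0.92 -1.4 ]
shift cm [ 2.29 -0.08 12.61]
```

```bash

python3 -m crank '[[[2.29,-0.08,0],[0,0,0]],[[0,0,4],[0,0,0]],[[0,0,4],[0,0,0]],[[0,0,3],[0,0,0]],[[0,0,1.2],[0,0,0]]]' 6 40 >/dev/null
python3 -m crank '[[[0,0,0.3],[0,0,0]],[[0,0,0],[0,0,0]],[[0,0,0],[0,0,0]]]'  >/dev/null; python3 st.py 438.6 96.8 11.5
```

```text
t 39.5 tcp [440.8  97.5  13.6] yawx 14.67 z [-0.1419 -0.0367 -0.9892] F [0.3 0.  0.3] M [ 0.07 -0.16  0.03] w 60.0 gf 0.0
q [-0.72  0.58  0.47  2.15 -0.43  0.66 -1.24]
shift cm [-0.2   0.01  0.24]
```

```bash

python3 -m crank '[[[-0.25,0.01,0.2],[0,0,0]],[[0,0,0],[0,0,0]]]'  >/dev/null
python3 -m crank '[[[0,0,0],[0,0,0]],[[0,0,0],[0,0,0]],[[0,0,0],[0,0,0]],[[0,0,0],[0,0,0]],[[0,0,0],[0,0,0]]]' 0 40 >/dev/null
cat > pl.py <<'E'
# target lock motion: dx dy (mm world), dyaw deg -> tool-frame shift/turn totals
from h import *
import sys
dx,dy,dz,w=map(float,sys.argv[1:5]);o=monitor.get_obs();R=Ro.from_rotvec(o['orientation']).as_matrix()
print('shift cm',(R.T@np.array([dx,dy,dz])/10).round(3),'turn',(R.T@[0,0,np.radians(w)]).round(4))
E
python3 st.py; python3 pl.py 30 -100 0 0;  python3 pl.py 0 0 0 -13.3
```

```text
t 40.2 tcp [437.2  96.4  11.1] yawx 14.67 z [-0.1443 -0.0374 -0.9888] F [-0.5  0.6  5.9] M [ 0.04  0.23 -0.03] w 35.0 gf 40.3
q [-0.72  0.59  0.47  2.16 -0.44  0.65 -1.24]
shift cm [ 0.366 10.434 -0.059] turn [0. 0. 0.]
shift cm [0. 0. 0.] turn [3.460e-02 1.000e-04 2.295e-01]
```

```bash
python3 pl.py 0 -216.7 0 0
```

```text
shift cm [-5.426 20.964  0.811] turn [0. 0. 0.]
```

```bash

python3 -m crank '[[[-0.339,1.31,0.05],[0,0,0]],[[-0.678,2.62,0.101],[0,0,0]],[[-0.678,2.62,0.101],[0,0,0]],[[-0.678,2.62,0.101],[0,0,0]],[[-0.678,2.62,0.101],[0,0,0]]]' >/dev/null; python3 st.py|head -1
python3 -m crank '[[[-0.678,2.62,0.101],[0,0,0]],[[-0.678,2.62,0.101],[0,0,0]],[[-0.678,2.62,0.101],[0,0,0]],[[-0.339,1.31,0.05],[0,0,0]],[[0,0,0],[0,0,0]]]' >/dev/null; python3 st.py|head -1
python3 -m crank '[[[0,0,0],[0.0115,0,0.0765]],[[0,0,0],[0.0115,0,0.0765]],[[0,0,0],[0.0115,0,0.0765]],[[0,0,0],[0,0,0]],[[0,0,0],[0,0,0]]]' >/dev/null; python3 st.py 382 -120.3 11.1
```

```text
t 40.7 tcp [437.6 -25.2  11.1] yawx 14.75 z [-0.1437 -0.0363 -0.989 ] F [0.2 3.3 4.4] M [ 0.79 -0.03 -0.09] w 35.3 gf 40.1
t 41.2 tcp [ 437.  -122.6   11.1] yawx 14.47 z [-0.1438 -0.0391 -0.9888] F [-1.2 -5.4  6.4] M [-0.97  0.2   0.2 ] w 35.3 gf 41.5
t 41.7 tcp [ 437.3 -119.5   11.1] yawx 1.41 z [-0.1491 -0.0039 -0.9888] F [-0.5 -1.9  7.7] M [-0.31  0.24 -0.04] w 35.1 gf 41.5
q [-0.31  0.61  0.53  2.15 -0.45  0.65 -0.99]
shift cm [-5.47 -0.06  0.82]
```

```bash

python3 -m crank '[[[-0.8,-0.01,0.12],[0,0,0]],[[-1.2,-0.01,0.18],[0,0,0]],[[-1.2,-0.01,0.18],[0,0,0]],[[-1.2,-0.01,0.18],[0,0,0]],[[-1.07,-0.02,0.16],[0,0,0]]]' >/dev/null; python3 st.py|head -1
python3 -m crank '[[[0,0,0],[0,0,0]],[[0,0,0],[0,0,0]]]' >/dev/null; python3 st.py 382 -120.3 11.1
```

```text
t 42.2 tcp [ 381.5 -120.6   11.1] yawx 1.41 z [-0.1478 -0.0039 -0.989 ] F [3.7 0.3 4.6] M [-0.03 -0.86 -0.07] w 35.3 gf 41.4
t 42.4 tcp [ 379.5 -120.6   11.1] yawx 1.37 z [-0.1519 -0.0027 -0.9884] F [-1.2 -0.1 11. ] M [-0.16  0.41  0.01] w 35.3 gf 42.1
q [-0.3   0.55  0.53  2.27 -0.44  0.58 -0.96]
shift cm [ 0.25 -0.02 -0.04]
```

```bash

python3 -m crank '[[[0.25,-0.02,-0.04],[0,0,0]],[[0,0,0],[0,0,0]],[[0,0,0],[0,0,0]]]' >/dev/null; python3 st.py|head -1
python3 -m crank '[[[0,0,0],[0,0,0]],[[0,0,0],[0,0,0]],[[0,0,-3],[0,0,0]],[[0,0,-4],[0,0,0]],[[0,0,-4],[0,0,0]]]' 6 >/dev/null
python3 -m crank '[[[0,0,-3],[0,0,0]],[[0,0,0],[0,0.15,0]],[[0,0,0],[0,0,0]],[[0,0,0],[0,0,0]]]' >/dev/null
cat > fit.py <<'E'
# outlines seen from the wrist: contours of dark lines on z=0
from h import *
def outl():
    P=pose('wrist');p,d=optics.grab_frame('wrist');g=cv2.cvtColor(p,cv2.COLOR_RGB2GRAY)
    bh=cv2.morphologyEx(g,cv2.MORPH_BLACKHAT,np.ones((9,9)))
    m=cv2.morphologyEx((bh>25).astype(np.uint8),cv2.MORPH_CLOSE,np.ones((3,3)))
    cs,_=cv2.findContours(m,cv2.RETR_LIST,cv2.CHAIN_APPROX_NONE)
    for q in cs:
        if cv2.contourArea(q)<2000: continue
        b=cv2.minAreaRect(onplane(P,q.reshape(-1,2),0.)[:,:2].astype(np.float32))
        if .045<min(b[1])<.1 and max(b[1])<.11: print('outline',(1000*np.array(b[0])).round(1),(1000*np.array(b[1])).round(1),round(b[2],1))
outl()
E
python3 lk.py wrist;python3 fit.py;python3 st.py
```

```text
t 42.7 tcp [ 379.6 -120.6   11.1] yawx 1.33 z [-0.1562 -0.002  -0.9877] F [-6.2 -2.2 18.6] M [-0.44  1.66  0.13] w 35.5 gf 42.8
wrist c [ 381.6 -120.4] size [39.1 65.8] ang 1.4 px [316. 253.]
   case [ 380.9 -120.4] size [20.  35.7] ang 1.6 z 0.0291
   flange [ 381.  -120.4] size [39.5 66. ] ang 1.4 z 0.0052
wrist c [530.1  76. ] size [59.3 51.5] ang 88.8 px [33. 36.]
   case [537.1  77.4] size [26.3 36.4] ang 12.6 z 0.0289
   flange [531.7  81.7] size [39.1 64.5] ang 14.5 z 0.0053
outline [ 383.  -120.3] [51.1 78.6] 1.4
outline [ 383.7 -120. ] [55.9 84. ] 1.4
outline [ 498.6 -114.3] [87.7 67.7] 82.7
outline [ 498.9 -114.5] [92.5 72.7] 82.9
t 43.7 tcp [ 405.1 -119.9  149. ] yawx 1.43 z [-1.9e-03 -5.0e-04 -1.0e+00] F [ 0.9 -0.6  0. ] M [0.05 0.01 0.07] w 60.3 gf 0.0
q [-0.52  0.21  0.76  2.25 -0.21  0.75 -1.17]
```

The oblong is centred to 2 mm and square. Next is the rect.

```bash

python3 -m crank '[[[2.312,-3.448,0],[0,0,0]],[[2.312,-3.448,0],[0,0,0]],[[2.312,-3.448,0],[0,0,0]],[[2.312,-3.448,0],[0,0,0]],[[2.312,-3.448,0],[0,0,0]]]' >/dev/null
python3 -m crank '[[[2.312,-3.448,0],[0,0,0]],[[0,0,0],[0,0,-0.1381]],[[0,0,0],[0,0,-0.1381]],[[0,0,0],[0,0,-0.1381]]]' >/dev/null
for i in 1 2; do python3 -m crank '[[[0,0,0],[0,0,-0.1381]],[[0,0,0],[0,0,-0.1381]],[[0,0,0],[0,0,-0.1381]],[[0,0,0],[0,0,-0.1381]],[[0,0,0],[0,0,-0.1381]]]' >/dev/null; done
python3 -m crank '[[[0,0,0],[0,0,0]],[[0,0,0],[0,0,0]]]' >/dev/null
python3 lk.py wrist; python3 st.py 538.8 90.2 11
```

```text
wrist c [637.2  87.8] size [60.6 59.6] ang 14.1 px [440. 258.]
   case [637.4  87.5] size [37.6 36.7] ang 19.4 z 0.0294
   flange [635.8  88.5] size [60.2 56.1] ang 61.0 z 0.0055
wrist c [538.5  90.9] size [55.  75.2] ang 14.4 px [315. 222.]
   case [538.7  90.8] size [33.9 57.4] ang 14.6 z 0.0294
   flange [538.6  90.5] size [55.2 75.8] ang 14.5 z 0.0054
t 45.85 tcp [538.8  89.9 148.5] yawx 104.05 z [-1.5e-03 -7.0e-04 -1.0e+00] F [-0.   0.8  0.1] M [ 0.02 -0.02  0.02] w 59.6 gf 0.0
q [-0.45  0.37  0.21  1.95 -0.1   0.83  0.06]
shift cm [ 0.03  0.03 13.75]
```

```bash

python3 -m crank '[[[0.05,0,4],[0,0,0]],[[0,0,4],[0,0,0]],[[0,0,3],[0,0,0]],[[0,0,2],[0,0,0]],[[0,0,1],[0,0,0]]]' 6 45 >/dev/null
python3 -m crank '[[[0,0,0],[0,0,0]],[[0,0,0],[0,0,0]],[[0,0,0],[0,0,0]]]'  >/dev/null; python3 st.py|head -1
python3 -m crank '[[[0,0,0],[0,0,0]],[[0,0,0],[0,0,0]],[[0,0,0],[0,0,0]],[[0,0,0],[0,0,0]],[[0,0,0],[0,0,0]]]' 0 45 >/dev/null
python3 st.py; python3 pl.py -40 -204.9 0 -21.5
```

```text
t 46.65 tcp [539.7  90.6  10.5] yawx 104.21 z [ 2.2e-03  3.0e-04 -1.0e+00] F [-0.9  0.6 -0.6] M [ 0.06 -0.    0.04] w 60.3 gf 0.0
t 47.15 tcp [539.2  90.5  10.3] yawx 104.23 z [ 1.2e-03  3.0e-04 -1.0e+00] F [-1.3  0.2  5.6] M [-0.05  0.36 -0.01] w 33.3 gf 47.1
q [-0.4   0.59  0.15  2.02 -0.16  0.54  0.11]
shift cm [-1.8878e+01 -8.9140e+00 -1.2000e-02] turn [-0.     -0.0005  0.3752]
```

```bash

python3 -m crank '[[[-1.18,-0.56,0],[0,0,0]],[[-2.36,-1.117,0],[0,0,0]],[[-2.36,-1.117,0],[0,0,0]],[[-2.36,-1.117,0],[0,0,0]],[[-2.36,-1.117,0],[0,0,0]]]' >/dev/null; python3 st.py|head -1
python3 -m crank '[[[-2.36,-1.117,0],[0,0,0]],[[-2.36,-1.117,0],[0,0,0]],[[-2.36,-1.117,0],[0,0,0]],[[-1.18,-0.56,0],[0,0,0]],[[0,0,0],[0,0,0]]]' >/dev/null; python3 st.py|head -1
python3 -m crank '[[[0,0,0],[0,0,0.1245]],[[0,0,0],[0,0,0.1245]],[[0,0,0],[0,0,0.1245]],[[0,0,0],[0,0,0]],[[0,0,0],[0,0,0]]]' >/dev/null; python3 st.py 498.7 -114.4 10.5
```

```text
t 47.65 tcp [517.4 -24.   10.3] yawx 104.32 z [ 0.0032  0.0018 -1.    ] F [1.9 5.1 3.1] M [ 0.96 -0.14 -0.09] w 33.2 gf 46.7
t 48.15 tcp [ 498.8 -117.5   10.3] yawx 104.04 z [ 0.0018 -0.002  -1.    ] F [-1.7 -6.9  7.4] M [-1.37  0.48  0.04] w 33.1 gf 47.4
t 48.65 tcp [ 499.4 -115.    10.2] yawx 82.79 z [ 0.0018 -0.0011 -1.    ] F [-0.1 -1.4  8.3] M [-0.24  0.27 -0.15] w 32.9 gf 47.4
q [-0.07  0.56  0.22  2.11 -0.24  0.5   0.21]
shift cm [ 0.05 -0.07 -0.03]
```

```bash

python3 -m crank '[[[0,0,0],[0,0,0]],[[0,0,0],[0,0,0]],[[0,0,-3],[0,0,0]],[[0,0,-4],[0,0,0]],[[0,0,-4],[0,0,0]]]' 6 >/dev/null
python3 -m crank '[[[0,0,-3],[0,0,0]],[[0,0,0],[0,0,0]],[[0,0,0],[0,0,0]]]' >/dev/null
python3 lk.py wrist;python3 fit.py
python3 -m crank '[[[3.63,1.877,0],[0,0,0]],[[3.63,1.877,0],[0,0,0]],[[3.63,1.877,0],[0,0,0]],[[3.63,1.877,0],[0,0,0]],[[3.63,1.877,0],[0,0,0]]]' >/dev/null
python3 -m crank '[[[3.63,1.877,0],[0,0,0]],[[0,0,0],[0,0,0]],[[0,0,0],[0,0,0]],[[0,0,0],[0,0,0]]]' >/dev/null
python3 lk.py wrist;python3 st.py 638 87.5 11
```

```text
wrist c [ 418.1 -121.2] size [39.6 66.8] ang 0.9 px [211. 247.]
   case [ 417.5 -121.8] size [20.6 36.5] ang 1.1 z 0.0291
   flange [ 417.6 -121.3] size [40. 67.] ang 0.2 z 0.0053
wrist c [ 499.6 -114.1] size [73.8 54.7] ang 82.9 px [316. 224.]
   case [ 499.6 -114.5] size [57.3 34. ] ang 82.7 z 0.0294
   flange [ 499.5 -114.4] size [74.5 54.9] ang 82.9 z 0.0054
outline [ 607.9 -124.3] [72.2 72.6] 41.7
outline [ 607.8 -124.5] [77.4 78.1] 83.3
outline [ 498.8 -114.5] [86.7 67.4] 82.9
outline [ 502.1 -111.9] [97.9 78.3] 82.8
wrist c [638.3  87.8] size [59.4 59.7] ang 82.8 px [318. 222.]
   case [638.3  87.1] size [37.6 37.3] ang 88.0 z 0.0294
   flange [638.3  87.5] size [60.  59.9] ang 82.7 z 0.0054
t 50.5 tcp [636.4  85.6 148.3] yawx 82.72 z [-0.0019 -0.0014 -1.    ] F [-0.  -0.2 -0.9] M [-0.04  0.02  0.01] w 60.1 gf 0.0
q [-0.43  0.52  0.27  1.73 -0.16  0.92 -0.22]
shift cm [ 0.23  0.16 13.73]
```

The rect is square and within 1 mm. The oblong has been knocked to (417,-121), so I fix it after the disc.

```bash

python3 -m crank '[[[0.23,0.16,4],[0,0,0]],[[0,0,4],[0,0,0]],[[0,0,3],[0,0,0]],[[0,0,2],[0,0,0]],[[0,0,1],[0,0,0]]]' 6 45 >/dev/null
python3 -m crank '[[[0,0,0],[0,0,0]],[[0,0,0],[0,0,0]],[[0,0,0],[0,0,0]]]'  >/dev/null; python3 st.py|head -1
python3 -m crank '[[[0,0,0],[0,0,0]],[[0,0,0],[0,0,0]],[[0,0,0],[0,0,0]],[[0,0,0],[0,0,0]],[[0,0,0],[0,0,0]]]' 0 45 >/dev/null
python3 st.py 607.8 -124.4 11
```

```text
t 51.3 tcp [640.3  89.4  10.8] yawx 82.81 z [ 2.5e-03  3.0e-04 -1.0e+00] F [-0.3  0.6  1.2] M [-0.    0.    0.01] w 59.8 gf 0.0
t 51.8 tcp [639.7  89.7  10.6] yawx 82.84 z [ 1.1e-03  3.0e-04 -1.0e+00] F [-2.1 -0.1  6.8] M [ 0.02  0.41 -0.01] w 36.7 gf 44.5
q [-0.39  0.7   0.21  1.78 -0.22  0.68 -0.18]
shift cm [-21.65  -0.5   -0.05]
```

```bash

python3 -m crank '[[[-1.2,-0.05,0],[0,0,0]],[[-2.385,-0.05,0],[0,0,0]],[[-2.385,-0.05,0],[0,0,0]],[[-2.385,-0.05,0],[0,0,0]],[[-2.385,-0.05,0],[0,0,0]]]' >/dev/null; python3 st.py|head -1
python3 -m crank '[[[-2.385,-0.05,0],[0,0,0]],[[-2.385,-0.05,0],[0,0,0]],[[-2.385,-0.05,0],[0,0,0]],[[-2.385,-0.05,0],[0,0,0]],[[-1.18,-0.07,0],[0,0,0]]]' >/dev/null
python3 -m crank '[[[0,0,0],[0,0,0]],[[0,0,0],[0,0,0]],[[0,0,0],[0,0,0]]]' >/dev/null; python3 st.py 607.8 -122.5 10.6
```

```text
t 52.3 tcp [624.7 -15.6  10.6] yawx 82.92 z [ 0.0031  0.0019 -1.    ] F [0.7 3.7 3.2] M [ 0.85 -0.13 -0.07] w 36.4 gf 45.0
t 53.1 tcp [ 607.9 -125.8   10.6] yawx 82.73 z [ 0.002  -0.0036 -1.    ] F [-0.6 -6.3  7. ] M [-1.18  0.28  0.04] w 36.4 gf 45.4
q [-0.04  0.67  0.2   1.85 -0.2   0.64  0.14]
shift cm [ 0.33 -0.05 -0.  ]
```

Correct, release, lift and measure.

```bash

python3 -m crank '[[[0.33,-0.05,0],[0,0,0]],[[0,0,0],[0,0,0]],[[0,0,0],[0,0,0]]]' >/dev/null; python3 st.py |head -1
python3 -m crank '[[[0,0,0],[0,0,0]],[[0,0,0],[0,0,0]],[[0,0,-3],[0,0,0]],[[0,0,-4],[0,0,0]],[[0,0,-4],[0,0,0]]]' 6 >/dev/null
python3 -m crank '[[[0,0,-3],[0,0,0]],[[0,0,0],[0,0,0]],[[0,0,0],[0,0,0]]]' >/dev/null
python3 lk.py wrist;python3 fit.py;python3 st.py;python3 lk.py top
```

```text
t 53.4 tcp [ 608.1 -121.8   10.6] yawx 82.77 z [ 0.0024 -0.0032 -1.    ] F [ 0.3 -4.5  6.7] M [-0.98  0.22  0.07] w 36.4 gf 45.5
wrist c [ 414.7 -121.2] size [47.6 66.5] ang 1.1 px [ 72. 259.]
   case [ 418.6 -121.8] size [20.7 36.1] ang 1.5 z 0.0288
   flange [ 419.7 -121.1] size [39.7 66.6] ang 6.4 z 0.0052
wrist c [ 608.  -123.3] size [59.6 59.6] ang 82.9 px [316. 231.]
   case [ 608.  -124.1] size [37.4 37.2] ang 46.4 z 0.0295
   flange [ 607.9 -123.7] size [59.8 59.8] ang 32.3 z 0.0054
wrist c [ 500.7 -114.2] size [74.6 55.4] ang 83.0 px [175. 235.]
   case [ 500.1 -114.5] size [57.5 34.3] ang 82.9 z 0.0292
   flange [ 500.  -114.5] size [75.  55.8] ang 83.0 z 0.0053
wrist c [797.6 -13.5] size [ 59.6 101.8] ang 89.2 px [572.  44.]
   case [757.2 -19.3] size [21.  51.5] ang 8.4 z 0.0305
   flange [757.4 -19.6] size [20.8 51.5] ang 9.7 z 0.0076
outline [ 608.  -124.5] [72.5 72.3] 82.9
outline [ 608.4 -124.4] [78.  77.3] 81.1
t 54.3 tcp [ 606.3 -118.7  147.9] yawx 82.88 z [-2.5e-03  3.0e-04 -1.0e+00] F [ 0.3  0.4 -0.5] M [ 0.02 -0.05  0.02] w 59.8 gf 0.0
q [-0.09  0.48  0.25  1.79 -0.15  0.9   0.1 ]
top c [614.3 288.7] size [40.4 39.5] ang 3.1 px [213. 189.]
top c [698.  624.7] size [86.3 70.2] ang 58.6 px [ 85. 154.]
top c [785.3 -17. ] size [75.3 57.3] ang 1.3 px [340. 124.]
```

```bash

python3 -m crank '[[[-0.52,-3.74,0],[0,0,0]],[[-0.52,-3.74,0],[0,0,0]],[[-0.52,-3.74,0],[0,0,0]],[[-0.52,-3.74,0],[0,0,0]],[[-0.52,-3.74,0],[0,0,0]]]' >/dev/null
for i in 1 2; do python3 -m crank '[[[0,0,0],[0,0,0.143]],[[0,0,0],[0,0,0.143]],[[0,0,0],[0,0,0.143]],[[0,0,0],[0,0,0.143]],[[0,0,0],[0,0,0.143]]]' >/dev/null; done
python3 -m crank '[[[0,0,0],[0,-0.15,0]],[[0,0,0],[0,0,0]],[[0,0,0],[0,0,0]],[[0,0,0],[0,0,0]]]' >/dev/null
python3 lk.py wrist;python3 fit.py;python3 st.py 417.5 -121.5 11
```

```text
wrist c [ 418.5 -121.5] size [38.7 66.5] ang 0.9 px [315. 197.]
   case [ 417.5 -121.8] size [20.5 35.8] ang 1.4 z 0.0291
   flange [ 418.2 -121.5] size [38.7 66.8] ang 1.5 z 0.0052
wrist c [ 499.6 -114.9] size [74.9 55. ] ang 82.8 px [306.  75.]
   case [ 499.3 -114.8] size [58.6 34.4] ang 82.5 z 0.0293
   flange [ 499.5 -114.9] size [75.2 55.4] ang 82.9 z 0.0053
outline [ 498.7 -114.4] [87.3 67.2] 82.8
outline [ 499.  -114.5] [92.3 72.7] 82.8
t 56.35 tcp [ 417.6 -122.   149.3] yawx 0.87 z [-0.1488 -0.002  -0.9889] F [-0.2 -0.1  0.8] M [-0.04 -0.14 -0.01] w 59.8 gf 0.0
q [-0.31  0.3   0.52  2.12 -0.14  0.92 -1.26]
shift cm [ 2.05 -0.05 13.67]
```

```bash

python3 -m crank '[[[1.9,-0.05,3],[0,0,0]],[[0,0,4],[0,0,0]],[[0,0,3],[0,0,0]],[[0,0,2.3],[0,0,0]],[[0,0,1.2],[0,0,0]]]' 6 40 >/dev/null
python3 -m crank '[[[0,0,0.15],[0,0,0]],[[0,0,0],[0,0,0]],[[0,0,0],[0,0,0]]]'  >/dev/null; python3 st.py 417.5 -121.5 11
python3 -m crank '[[[0,0,0],[0,0,0]],[[0,0,0],[0,0,0]],[[0,0,0],[0,0,0]],[[0,0,0],[0,0,0]],[[0,0,0],[0,0,0]]]' 0 40 >/dev/null
python3 st.py; python3 pl.py -34.5 1 0 0
```

```text
t 57.15 tcp [ 417.9 -121.6   12.5] yawx 0.9 z [-0.147  -0.0026 -0.9891] F [ 1.3  0.8 -0.5] M [ 0.   -0.16  0.02] w 60.0 gf 0.0
q [-0.19  0.55  0.4   2.19 -0.31  0.61 -1.12]
shift cm [-0.02 -0.01  0.16]
t 57.65 tcp [ 417.7 -121.5   12.4] yawx 0.91 z [-0.1478 -0.0024 -0.989 ] F [0.6 0.5 8.1] M [0.07 0.21 0.04] w 34.7 gf 40.1
q [-0.19  0.55  0.4   2.19 -0.31  0.61 -1.12]
shift cm [-3.41  -0.155  0.51 ] turn [0. 0. 0.]
```

```bash

python3 -m crank '[[[-0.5,-0.04,0.075],[0,0,0]],[[-0.9,-0.04,0.135],[0,0,0]],[[-0.9,-0.04,0.135],[0,0,0]],[[-0.7,-0.04,0.105],[0,0,0]],[[-0.35,-0.03,0.05],[0,0,0]]]' >/dev/null
python3 -m crank '[[[0,0,0],[0,0,0.008]],[[0,0,0],[0,0,0]],[[0,0,0],[0,0,0]]]'  >/dev/null; python3 st.py 383.2 -120.1 12.4
```

```text
t 58.45 tcp [ 384.  -120.5   12.4] yawx 0.42 z [-0.1468 -0.0028 -0.9892] F [ 2.1 -0.6  9.5] M [ 0.06 -0.27 -0.01] w 35.0 gf 41.5
q [-0.19  0.52  0.4   2.26 -0.31  0.57 -1.12]
shift cm [-0.08 -0.04  0.01]
```

```bash

python3 -m crank '[[[-0.05,-0.04,0],[0,0,-0.016]],[[0,0,0],[0,0,0]],[[0,0,0],[0,0,0]]]' >/dev/null; python3 st.py |head -1
python3 -m crank '[[[0,0,0],[0,0,0]],[[0,0,0],[0,0,0]],[[0,0,-3],[0,0,0]],[[0,0,-4],[0,0,0]],[[0,0,-4],[0,0,0]]]' 6 >/dev/null
python3 -m crank '[[[0,0,-4],[0,0,0]],[[0,0,-4],[0,0,0]],[[0,0,0],[0,0.15,0]],[[0,0,0],[0,0,0]],[[0,0,0],[0,0,0]]]' >/dev/null
python3 lk.py wrist w7;python3 fit.py;python3 st.py
```

```text
t 58.75 tcp [ 383.8 -120.2   12.4] yawx 1.37 z [-0.1462 -0.0033 -0.9893] F [ 2.5 -1.6  7.7] M [-0.3  -0.39  0.2 ] w 35.2 gf 41.3
wrist c [ 384.5 -120. ] size [38.7 65.1] ang 1.4 px [317. 240.]
   case [ 383.8 -120.5] size [19.7 35.4] ang 1.5 z 0.0291
   flange [ 383.9 -120. ] size [39.2 65.4] ang 1.7 z 0.0053
wrist c [ 499.3 -114.9] size [74.3 54.8] ang 82.7 px [313. 104.]
   case [ 499.6 -115. ] size [58.5 34. ] ang 82.9 z 0.0293
   flange [ 499.4 -114.9] size [74.6 55. ] ang 82.6 z 0.0053
outline [ 383.5 -120.3] [50.6 78.8] 1.4
outline [ 383.4 -119.9] [56.2 83.4] 1.4
outline [438.6  95.9] [89.4 89.2] 43.8
outline [438.7  95.2] [93.  93.8] 81.3
outline [ 498.8 -114.4] [87.6 67.6] 82.8
outline [ 498.8 -114.5] [92.5 72.5] 82.9
t 59.85 tcp [ 410.7 -118.9  199. ] yawx 1.39 z [-2.8e-03  7.0e-04 -1.0e+00] F [ 0.8  0.3 -0.3] M [ 0.02  0.01 -0.04] w 59.7 gf 0.0
q [-0.38  0.1   0.56  2.18 -0.07  0.88 -1.32]
```

View pics/w7.png

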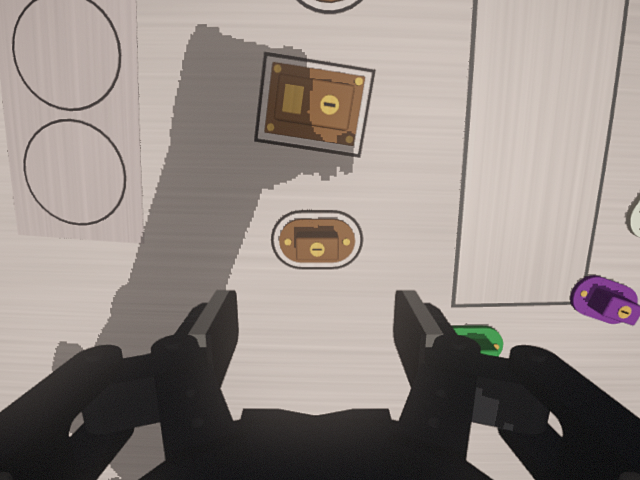

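Rect (313,104) and oblong (317,240) both sit squarely in their outlines. One last look at everything before I hand in.

```bash
python3 - <<'E'
from h import *
p,_=optics.grab_frame('scene');save('end',p)
E
```

```text
(no output)
```

View pics/end.png

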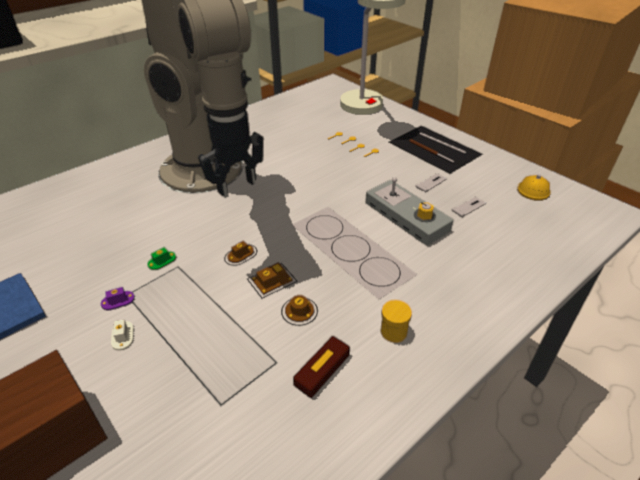

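The locks at (240,251), (271,277) and (299,308) are each in their outline, the toggle (394,186) is upright, and the bystanders have not moved.

```bash
python3 -c "
from bench import r;print(r.hand_in())"
```

```text
the job is handed in; nothing more can be done
None
```

The job is handed in at about 60 s: the nut is home, the toggle was charged then fired (each held on its stop for over a second), and all three locks were slid to their rings and then into their own outlines, with the oblong slid back after it was knocked aside mid-run.

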